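Turn over the lens-sucker soak jar

TASK

The rubber lens suckers in the soak jar are clean: unscrew the cap and set it flat on the bench, tip all the suckers out of the jar into the steel tray, and stand the jar upright back in its holder, fully down. Then put every used sucker from the paper pad into the jar, ready for the next soak, leaving the cap off. No used sucker may get into the tray, and leave everything else on the bench where it lies.

Things in the scene. Friction and masses are not known exactly. Their poses are not given: they have to be found in the camera images.
- jar_mid (a point): the soak jar: clear plastic, square body 56 x 56 x 38 mm with flats facing its own x and y (its corners stand out past the cap), above it a round neck, mouth 68 mm above the underside; smooth straight round bore 40 mm wide, inner floor 5 mm up, so suckers slide out when it leans 30 degrees past level; 130 g. This point: on its axis, 34 mm up; z points out of the mouth. At first in the holder, flats in line with it, cap on, clean suckers inside
- cap_mid (a point): the jar's white screw cap: ribbed, 57 mm across, 23 mm tall, 45 g. This point: on its axis half-way up; z points out of its closed top. Right-hand thread, light to turn: unscrews anticlockwise seen from above, rising 5 mm a turn; the thread lets go after 1 1/2 to 2 1/4 turns. Screwed home, this point is 26 mm above jar_mid
- holder: the jar's holder, a dark square metal well 70 x 70 mm outside fixed to the bench; the pocket is 62 x 62 mm, its walls reach 14 mm above the bench and its rubber floor is 6 mm above the bench, so the jar has 3 mm of play on each side and cannot turn in it. Origin: centre of its underside on the bench; x and y along its sides
- tray: fixed shallow steel tray, 160 (x) x 210 (y) mm, walls 26 mm high and 3 mm thick, floor 3 mm above the bench, empty at first. Origin: centre of its underside on the bench
- pad: fixed white paper pad, 180 (x) x 240 (y) mm, 2 mm thick, where the used suckers lie. Origin: centre of its underside
- clean1_mid (a point): a clean rubber lens sucker, in the jar at first, 25 mm long, 13 mm thick, 10 g; axis along its own x, squared bulb (flats facing its y and z) towards -x, flared round cup towards +x; this point is its centre, 6.5 mm above what it lies on when lying. May be absent
- clean2_mid (a point): a clean rubber lens sucker, in the jar at first, 25 mm long, 13 mm thick, 10 g; axis along its own x, squared bulb (flats facing its y and z) towards -x, flared round cup towards +x; this point is its centre, 6.5 mm above what it lies on when lying. May be absent
- clean3_mid (a point): a clean rubber lens sucker, in the jar at first, 25 mm long, 13 mm thick, 10 g; axis along its own x, squared bulb (flats facing its y and z) towards -x, flared round cup towards +x; this point is its centre, 6.5 mm above what it lies on when lying. May be absent
- clean4_mid (a point): a clean rubber lens sucker, in the jar at first, 25 mm long, 13 mm thick, 10 g; axis along its own x, squared bulb (flats facing its y and z) towards -x, flared round cup towards +x; this point is its centre, 6.5 mm above what it lies on when lying. May be absent
- used1_mid (a point): a used rubber lens sucker, lying on the paper pad at first, 25 mm long, 13 mm thick, 10 g; axis along its own x, squared bulb (flats facing its y and z) towards -x, flared round cup towards +x; this point is its centre, 6.5 mm above what it lies on when lying. May be absent
- used2_mid (a point): a used rubber lens sucker, lying on the paper pad at first, 25 mm long, 13 mm thick, 10 g; axis along its own x, squared bulb (flats facing its y and z) towards -x, flared round cup towards +x; this point is its centre, 6.5 mm above what it lies on when lying. May be absent
- used3_mid (a point): a used rubber lens sucker, lying on the paper pad at first, 25 mm long, 13 mm thick, 10 g; axis along its own x, squared bulb (flats facing its y and z) towards -x, flared round cup towards +x; this point is its centre, 6.5 mm above what it lies on when lying. May be absent
- used4_mid (a point): a used rubber lens sucker, lying on the paper pad at first, 25 mm long, 13 mm thick, 10 g; axis along its own x, squared bulb (flats facing its y and z) towards -x, flared round cup towards +x; this point is its centre, 6.5 mm above what it lies on when lying. May be absent
- lens_case: not part of the job: white contact-lens case with two round caps, 30 (x) x 70 (y) x 18 mm, lying on the paper pad. Origin: centre of its underside
- trial_lens: not part of the job: metal-rimmed trial lens, 38 mm disc with a small tab, 5 mm thick, lying flat. Origin: centre of its underside
- penlight: not part of the job: aluminium penlight, 140 mm long, 14 mm thick, lying. Origin: centre of its underside
- pd_ruler: not part of the job: white measuring rule, 170 x 30 x 4 mm, lying flat. Origin: centre of its underside
- drops: not part of the job: small white eye-drop bottle, 26 mm thick, 62 mm tall, standing. Origin: centre of its underside
- occluder: not part of the job: black eye occluder paddle, about 160 mm long, 6 mm thick, lying flat. Origin: centre of its underside
Not all that is in view belongs to the job. What is shaped like the part that bears cap_mid but brown or green is not meant. Several things have the shape of the holder; the one meant has the colours described above.

How it is judged:
On the way, in this order (a step that is already met when the one before it is completed fails the run):
1. the cap is unscrewed and lifted clear while the jar stays in its holder (distance between cap_mid and jar_mid above 0.06 m and horizontal distance between jar_mid and holder below 0.007 m and z of jar_mid in the frame of holder below 0.0435 m and angle between jar_mid's own z axis and vertical below 0.08 rad), for 0.2 s.
2. the open jar is tipped mouth down (angle between jar_mid's own z axis and vertical above 1.7 rad), for 0.1 s.
3. the clean suckers lie in the tray and the jar stands upright in its holder again (x of clean1_mid in the frame of tray between -0.08 and 0.08 m and y of clean1_mid in the frame of tray between -0.105 and 0.105 m and z of clean1_mid in the frame of tray between 0 and 0.03 m and x of clean2_mid in the frame of tray between -0.08 and 0.08 m and y of clean2_mid in the frame of tray between -0.105 and 0.105 m and z of clean2_mid in the frame of tray between 0 and 0.03 m and x of clean3_mid in the frame of tray between -0.08 and 0.08 m and y of clean3_mid in the frame of tray between -0.105 and 0.105 m and z of clean3_mid in the frame of tray between 0 and 0.03 m and x of clean4_mid in the frame of tray between -0.08 and 0.08 m and y of clean4_mid in the frame of tray between -0.105 and 0.105 m and z of clean4_mid in the frame of tray between 0 and 0.03 m and horizontal distance between jar_mid and holder below 0.007 m and z of jar_mid in the frame of holder below 0.0435 m and angle between jar_mid's own z axis and vertical below 0.08 rad), for 0.2 s.
At the end, for the whole second after the job is handed in: The jar stands upright (within 0.08 rad) and fully down in its holder (axis within 7 mm of the holder's); every clean sucker lies in the tray; every used sucker is inside the jar, below its rim; the cap lies flat on the bench, either way up (all of step 3 and x of used1_mid in the frame of jar_mid between -0.021 and 0.021 m and y of used1_mid in the frame of jar_mid between -0.021 and 0.021 m and z of used1_mid in the frame of jar_mid between -0.03 and 0.034 m and x of used2_mid in the frame of jar_mid between -0.021 and 0.021 m and y of used2_mid in the frame of jar_mid between -0.021 and 0.021 m and z of used2_mid in the frame of jar_mid between -0.03 and 0.034 m and x of used3_mid in the frame of jar_mid between -0.021 and 0.021 m and y of used3_mid in the frame of jar_mid between -0.021 and 0.021 m and z of used3_mid in the frame of jar_mid between -0.03 and 0.034 m and x of used4_mid in the frame of jar_mid between -0.021 and 0.021 m and y of used4_mid in the frame of jar_mid between -0.021 and 0.021 m and z of used4_mid in the frame of jar_mid between -0.03 and 0.034 m and height (world z) of cap_mid below 0.018 m and (angle between cap_mid's own z axis and vertical below 0.12 rad or angle between cap_mid's own z axis and vertical above 3.02 rad)); the robot touches nothing.
It fails at once if a used sucker gets into the clean tray ((x of used1_mid in the frame of tray between -0.077 and 0.077 m and y of used1_mid in the frame of tray between -0.102 and 0.102 m and z of used1_mid in the frame of tray between 0 and 0.02 m) or (x of used2_mid in the frame of tray between -0.077 and 0.077 m and y of used2_mid in the frame of tray between -0.102 and 0.102 m and z of used2_mid in the frame of tray between 0 and 0.02 m) or (x of used3_mid in the frame of tray between -0.077 and 0.077 m and y of used3_mid in the frame of tray between -0.102 and 0.102 m and z of used3_mid in the frame of tray between 0 and 0.02 m) or (x of used4_mid in the frame of tray between -0.077 and 0.077 m and y of used4_mid in the frame of tray between -0.102 and 0.102 m and z of used4_mid in the frame of tray between 0 and 0.02 m)).
It fails at once if something that is not part of the job is moved by more than 40 mm (distance of any of lens_case, trial_lens, penlight, pd_ruler, drops, occluder from where it was at the start of the episode above 0.04 m).
Of clean1, clean2, clean3, clean4 only 2 to 4 are there at a start; the rules pass over those that are not, and their reading is None.
Of used1, used2, used3, used4 only 2 to 4 are there at a start; the rules pass over those that are not, and their reading is None.
At some moment in a run one of used1, used2, used3, used4 may be knocked a few centimetres aside while the robot is not near it.
It also fails if it takes over 210 s, if anything falls off the work surface, if the arm or the gripper's body presses on something with over 40 N, if the wrist force passes 120 N, or if a joint passes its speed limit or range.

ROBOT

A 6-joint arm with a two-finger parallel gripper is mounted at the origin on the work surface. World frame = base frame: x ahead of the robot, y to its left, z up, the work surface at z = 0. Lengths are in m, angles in rad, forces in N, time in s.
With the tool pointing down it reaches from about 0.25 to 0.85 m from the base axis. Payload 12.5 kg.
Tool frame: the origin (TCP) lies on the mounting face of the last link; the fingertips stand 186 mm ahead of it and the grasp point (between the pads) lies r.grip_point_offset ahead of it (r.grip_point_offset is the distance from the TCP to the grasp point, in m); z points along the fingers, y is the direction in which the jaws open and shut (so a half turn about z gives the same grasp; the last joint's range is limited). The gripper opens to 93 mm and grips with 3 to 60 N. Pads are 15 mm wide; open, the fingers measure 128 mm over their backs; the gripper's body (75 mm by 188 mm) begins 65 mm behind the grasp point.
Start: joints at [1.153, 0.351, 1.652, -0, 1.139, -0.085], TCP at [0.18, 0.52, 0.405] pointing down, gripper open.
Joint ranges: [-2.75, 2.75], [-0.79, 2.1], [0.01, 2.65], [-1.57, 4.71], [0.07, 3.14], [-2.87, 2.87]. Speed limits (rad/s): [2.22, 2.22, 2.79, 3.14, 3.14, 3.14].

INTERFACE

Orientations are given as a unit quaternion [w, x, y, z].
In Python, from rig import status, cams, r gives the robot as it stands. The module is installed in compiled form; this text tells all that it offers.
- The arm moves only by the tool carry_out, never from a script. Its argument "rows" is a list of rows, each a list of 3 entries, a list of its own where there are three numbers: the turn, a rotation vector about the tool's x, y, z in degrees, then the shift along the tool's x, y, z in mm, then the finger opening in mm, from 0 to 93. In form: [[[wx, wy, wz], [dx, dy, dz], hand], ...]. A call has exactly 8 rows; each row shifts and turns the commanded pose from where the row before left it, along the tool's axes as they then stand; what a row does not reach is not made up. A row lasts 1/10 s, in which the tool goes at most 50 mm and 8.59 degrees, less where a joint would pass 70% of its speed; a pose out of reach is approached as far as the arm can. A call with a gripper value outside its range is refused whole. The fingers move at their own pace and stop on an object; the grip force is fixed at half the most. Time passes only in rows, so rows that do not move let the fingers close, or fill a call up. It gives the time, the measured TCP pose, the force and the opening at its end, in the units of the state.
- status.state(): the state, without advancing time (a new reading comes with each control period).
- cams.camera(name): name is "side" or "top" or "wrist"; returns a dict with "color" (400x640x3 uint8, red, green, blue), "range_z" (400x640 float32, m along the optical axis (not along the pixel's ray), 0 where there is no reading), "fx", "fy", "cx", "cy" (pixels), "distortion" ([k1, k2, p1, p2, k3] as OpenCV has them; the pictures are not rectified), "world_to_cam" (4x4, takes a point from world to camera coordinates). Camera axes: x right, y up, looking along -z (the intrinsics and any distortion apply to the point x, -y, -z); pixel columns grow to the right and rows downward; lengths in m; the calibration is good to about 2 mm. A picture is of the moment at which its call begins.
- r.close_job(): hands the job in, once; it reports no verdict.
Trained networks look in a picture, given as the dict that the camera call returned (one of the last four; its "shot" number tells which), for a name from the list of things; names that differ only in an ending like _2 or _b are one class to them, and where a whole thing is asked for, a point or a joint stands for the part that bears it (a point fixed in the world has none). Each returns a list of dicts, best first, with "conf" (0 to 1); they miss things now and then, are a little off and sometimes report something else, mostly with a low value. They report only what shows in the picture. A call takes as long as a camera call. They do not tell look-alikes from the thing itself.
- cams.recognise(picture, thing): "point" ([x, y, z] in m, in world coordinates, good to about 4 mm: the middle of the surface that is visible of it).
- cams.regions_of(picture, thing): "mask" (400x640 bool, what is visible of it).
- cams.mark_of(picture, thing): "point" ([x, y, z] in m, in world coordinates, good to about 4 mm: a listed point, or the origin of a listed thing).
The state is a dict: "t": time; "joint_pos": joint angles; "dq": joint speeds; "joint_torque": joint torques, N m; "ee_pos": TCP position; "tcp_rot": TCP orientation; "wrist_force": force on the tool from outside, world axes, zero at the start; "ft_torque": the same for the moment, N m; "gripper_width": finger opening in m.
Only numpy, scipy, OpenCV 4.12 (cv2) and the standard library are available. Lean on these libraries where they do the work, as an engineer would, in place of code of your own. Each camera call takes 0.05 s, during which the arm holds its last target. There are 200 camera calls.

## Working session

There is one attempt and no reset: what is moved stays moved. The work goes in short steps, Python scripts to look and compute and a tool call to move; the robot and the scene stay as the last step left them, time stands still between calls to the robot, and variables do not carry over. Pictures are saved under pics/ and viewed, about 12 in all and at most 16, crops included, and the job is handed in when it is done.

Besides the shell and the picture viewer there is one more tool, called after ">>>" by a JSON object that holds its "fn" and its "kwargs", one argument or row to a line. carry_out: Moves the arm, as the interface text tells. Its arguments: {"type":"object","properties":{"rows":{"type":"array","items":{"type":"array"}}},"required":["rows"]}

```bash
mkdir -p pics; cat > h.py <<'E'
import numpy as np, cv2
from rig import status, cams, r
from scipy.spatial.transform import Rotation as R
def save(p,n,crop=None,s=1):
    im=p["color"][:,:,::-1]
    if crop: u0,v0,u1,v1=crop; im=im[v0:v1,u0:u1]
    cv2.imwrite("pics/"+n,cv2.resize(im,None,fx=s,fy=s,interpolation=cv2.INTER_CUBIC))
def world(p,uv,z=None):
    """pixels -> world; z: list of range_z or taken from picture"""
    uv=np.atleast_2d(np.asarray(uv,float))
    K=np.array([[p["fx"],0,p["cx"]],[0,p["fy"],p["cy"]],[0,0,1]])
    n=cv2.undistortPoints(uv[:,None],K,np.array(p["distortion"]))[:,0]
    d=np.array([p["range_z"][int(round(v)),int(round(u))] for u,v in uv]) if z is None else z
    c=np.c_[n[:,0]*d,-n[:,1]*d,-d,np.ones(len(d))]
    return (np.linalg.inv(p["world_to_cam"])@c.T).T[:,:3]
def cloud(p,mask):
    v,u=np.nonzero(mask&(p["range_z"]>0)); return world(p,np.c_[u,v],p["range_z"][v,u]),np.c_[u,v]
def pix(p,X):
    c=p["world_to_cam"]@np.r_[X,1]; K=np.array([[p["fx"],0,p["cx"]],[0,p["fy"],p["cy"]],[0,0,1]])
    return cv2.projectPoints(np.array([[c[0],-c[1],-c[2]]]),np.zeros(3),np.zeros(3),K,np.array(p["distortion"]))[0].ravel()
E
python3 - <<'E'
from h import *
s=status.state(); print({k:np.round(v,3) for k,v in s.items()}, r.grip_point_offset)
t=cams.camera("top"); save(t,"top0.png",s=1.25)
np.set_printoptions(precision=3,suppress=True)
for n in ["jar_mid","cap_mid","holder","tray","pad","used1_mid","lens_case","drops","penlight","pd_ruler","occluder","trial_lens"]:
    for d in cams.mark_of(t,n)[:6]: print(n,round(d["conf"],2),np.array(d["point"]),pix(t,d["point"]).round())
s=cams.camera("side"); save(s,"side0.png",s=1.25)
for n in ["jar_mid","cap_mid","holder"]:
    for d in cams.mark_of(s,n)[:6]: print('side',n,round(d["conf"],2),np.array(d["point"]),pix(s,d["point"]).round())
E
```

```text
{'t': np.float64(0.0), 'joint_pos': array([ 1.153,  0.351,  1.652, -0.   ,  1.139, -0.085]), 'dq': array([ 0.001,  0.   , -0.001,  0.   , -0.001, -0.   ]), 'joint_torque': array([-2.0000e-03, -4.9730e+01, -2.8526e+01,  7.0000e-02,  2.6000e-02,
       -0.0000e+00]), 'ee_pos': array([0.18 , 0.52 , 0.404]), 'tcp_rot': array([-0.   ,  0.166,  0.986, -0.001]), 'wrist_force': array([ 0.016, -0.416,  0.155]), 'ft_torque': array([0.029, 0.012, 0.041]), 'gripper_width': np.float64(0.093)} 0.1673
jar_mid 0.63 [0.561 0.037 0.041] [298. 195.]
cap_mid 0.61 [0.561 0.038 0.065] [298. 193.]
cap_mid 0.57 [ 0.555 -0.082  0.011] [347. 201.]
holder 0.89 [ 0.556  0.037 -0.002] [298. 201.]
holder 0.44 [0.728 0.312 0.001] [190. 131.]
tray 0.62 [ 0.506 -0.28  -0.001] [427. 223.]
pad 0.77 [ 0.507  0.267 -0.003] [204. 219.]
used1_mid 0.36 [0.461 0.166 0.002] [244. 238.]
used1_mid 0.16 [0.722 0.101 0.003] [275. 135.]
lens_case 0.85 [0.494 0.367 0.001] [161. 223.]
drops 0.51 [ 0.723 -0.177  0.003] [384. 137.]
penlight 0.77 [0.722 0.101 0.001] [274. 135.]
penlight 0.21 [ 0.507  0.271 -0.002] [202. 218.]
pd_ruler 0.68 [ 0.738 -0.323  0.   ] [441. 133.]
pd_ruler 0.51 [0.568 0.182 0.008] [239. 194.]
occluder 0.59 [0.727 0.312 0.002] [191. 131.]
trial_lens 0.65 [ 0.422  0.054 -0.003] [290. 255.]
trial_lens 0.53 [0.492 0.369 0.003] [159. 224.]
side jar_mid 0.58 [0.557 0.041 0.041] [318. 206.]
side cap_mid 0.87 [0.554 0.041 0.06 ] [317. 201.]
side cap_mid 0.87 [ 0.641 -0.053  0.01 ] [358. 234.]
side cap_mid 0.62 [ 0.553 -0.084  0.014] [328. 247.]
side holder 0.94 [ 0.331 -0.084 -0.002] [240. 267.]
side holder 0.71 [0.556 0.042 0.003] [318. 216.]
```

View pics/top0.png

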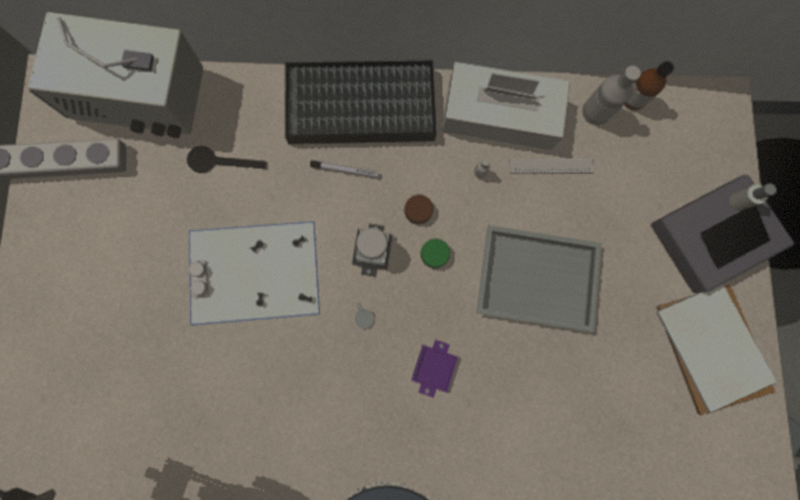

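View pics/side0.png

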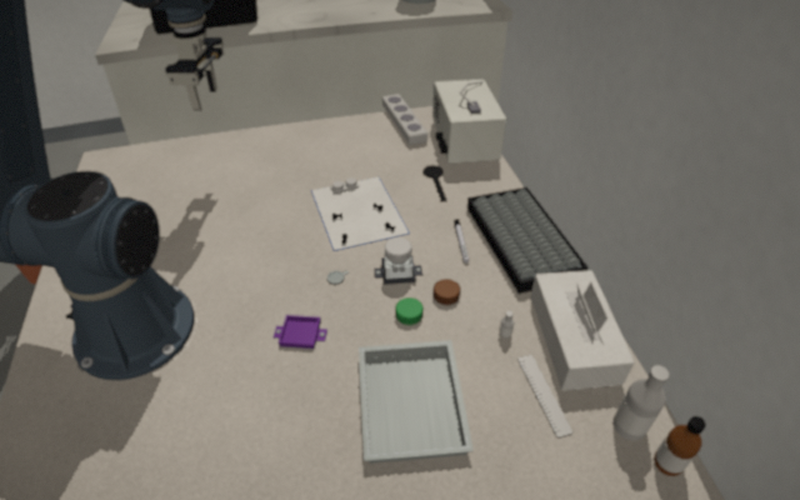

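The soak jar with the white cap, in the dark holder, is at (372,248). The purple holder at (435,369) and the brown (419,209) and green (435,253) caps are look-alikes. Four used suckers lie on the pad at (258,245), (299,241), (261,298) and (306,297), and the tray is at (540,280). I'll move above the jar and confirm with the wrist camera.

>>> {"fn": "carry_out", "kwargs": {
  "rows": [
    [[0,0,0],[-32,-21,3],93],
    [[0,0,0],[-32,-21,3],93],
    [[0,0,0],[-32,-21,3],93],
    [[0,0,0],[-32,-21,3],93],
    [[0,0,0],[-32,-21,3],93],
    [[0,0,0],[-32,-21,3],93],
    [[0,0,0],[-32,-21,3],93],
    [[0,0,0],[-32,-21,3],93]
  ]
}}

```text
t: 1.65
ee_pos: [0.3675, 0.2761, 0.3808]
tcp_rot: [0.0, 0.166, 0.986, 0.0]
wrist_force: [0.4, 0.8, -0.7]
gripper_width: 0.0932
```

```bash
cat >> h.py <<'E'
import json
def log():
    s=status.state(); open("log.jl","a").write(json.dumps({k:np.array(s[k]).tolist() for k in("joint_pos","ee_pos","tcp_rot")})+"\n")
    print("t",round(float(s["t"]),2),"q",np.round(s["joint_pos"],3),"p",np.round(s["ee_pos"],4),"w",round(float(s["gripper_width"])*1e3,1),"F",np.round(s["wrist_force"],1)); return s
def rot(s): q=s["tcp_rot"]; return R.from_quat([q[1],q[2],q[3],q[0]])
np.set_printoptions(precision=3,suppress=True)
E
python3 -c "
from h import *
log()"
```

```text
t 1.65 q [ 0.543  0.216  1.902  0.     1.023 -0.695] p [0.367 0.276 0.381] w 93.2 F [ 0.4  0.8 -0.7]
```

>>> {"fn": "carry_out", "kwargs": {
  "rows": [
    [[0,0,0],[-32,-21,3],93],
    [[0,0,0],[-32,-21,3],93],
    [[0,0,0],[-32,-21,3],93],
    [[0,0,0],[-32,-21,3],93],
    [[0,0,0],[-32,-21,3],93],
    [[0,0,0],[-32,-21,3],93],
    [[0,0,0],[-32,-21,3],93],
    [[0,0,0],[-32,-21,3],93]
  ]
}}

```text
t: 2.45
ee_pos: [0.5546, 0.0335, 0.3567]
tcp_rot: [0.0, 0.166, 0.986, 0.0]
wrist_force: [-0.5, 1.6, 0.3]
gripper_width: 0.0929
```

```bash
python3 - <<'E'
from h import *
log()
w=cams.camera("wrist"); save(w,"w1.png",s=1.25)
for n in ["cap_mid","jar_mid","holder"]:
    for d in cams.mark_of(w,n)[:6]: print(n,round(d["conf"],2),np.array(d["point"]),pix(w,d["point"]).round())
print(np.linalg.inv(w["world_to_cam"])[:3])
E
```

```text
t 2.45 q [-0.023  0.415  1.686 -0.     1.04  -1.261] p [0.555 0.034 0.357] w 92.9 F [-0.5  1.6  0.3]
cap_mid 0.85 [0.559 0.037 0.068] [326. 203.]
cap_mid 0.61 [ 0.638 -0.054  0.012] [274. 274.]
cap_mid 0.6 [ 0.553 -0.084  0.014] [222. 218.]
cap_mid 0.58 [0.573 0.18  0.009] [455. 158.]
holder 0.73 [ 0.329 -0.079  0.001] [138.   9.]
holder 0.53 [0.456 0.252 0.006] [499.  21.]
[[ 0.328 -0.908 -0.26   0.483]
 [ 0.945  0.315  0.09   0.059]
 [ 0.    -0.275  0.961  0.336]]
```

View pics/w1.png

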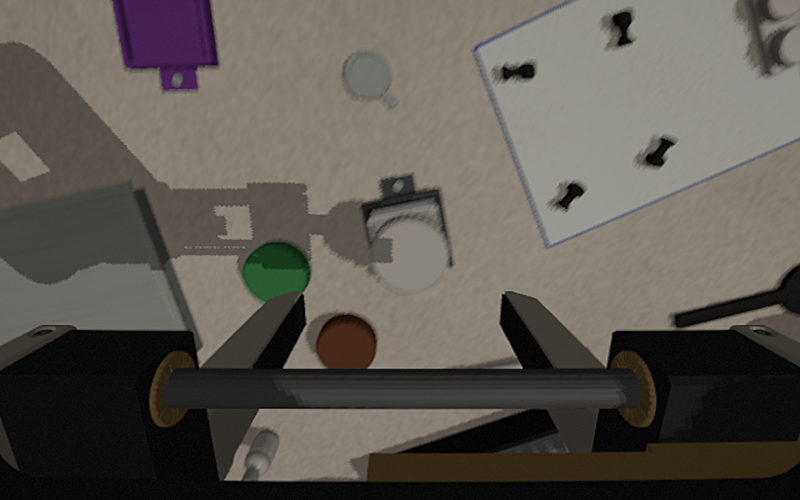

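```bash
python3 - <<'E'
from h import *
w=cams.camera("wrist"); t=cams.camera("top")
for nm,p in(("w",w),("t",t)):
    P,uv=cloud(p,np.ones((400,640),bool))
    near=np.hypot(P[:,0]-.558,P[:,1]-.038)<.06
    c=near&(P[:,2]>.070)&(P[:,2]<.09)&(np.hypot(P[:,0]-.558,P[:,1]-.038)<.04)
    (x,y),rad=cv2.minEnclosingCircle(P[c][:,:2].astype(np.float32)); print(nm,"cap",x,y,rad,"ztop",np.median(P[c][:,2]),c.sum())
    h=near&(P[:,2]>.004)&(P[:,2]<.018)
    print(nm,"holder pts",h.sum(), "z med",np.median(P[h][:,2]) , cv2.minAreaRect(P[h][:,:2].astype(np.float32)))
# floor of ear and its height: pixel of ear in wrist (398,186)/1.25, top ears
print("ear w",world(w,[[390/1.25,183/1.25],[405/1.25,183/1.25],[384/1.25,208/1.25],[438/1.25,195/1.25]]))
print("ears t",world(t,[[372/1.25,272/1.25],[376/1.25,230/1.25]]))
save(t,"t2.png",(250,150,350,230),6)
E
```

```text
w cap 0.558074414730072 0.03965922072529793 0.028965944424271584 ztop 0.07717251027016098 3023
w holder pts 1041 z med 0.013102765523570037 ((0.5521848797798157, 0.040343500673770905), (0.07024073600769043, 0.08242069184780121), 82.66875457763672)
t cap 0.0 0.0 0.0 ztop nan 0
t holder pts 0 z med nan ((0.0, 0.0), (0.0, 0.0), 0.0)
ear w [[0.511 0.039 0.001]
 [0.515 0.052 0.003]
 [0.529 0.028 0.009]
 [0.533 0.075 0.015]]
ears t [[0.434 0.031 0.583]
 [0.477 0.029 0.548]]
  return _methods._mean(a, axis=axis, dtype=dtype,
  ret = ret.dtype.type(ret / rcount)
```

View pics/t2.png

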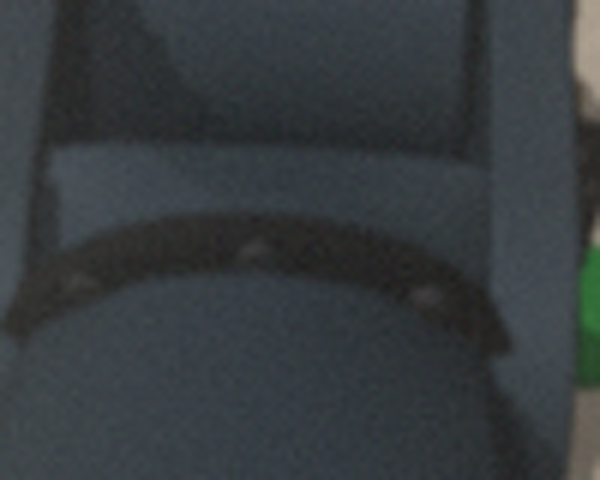

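>>> {"fn": "carry_out", "kwargs": {
  "rows": [
    [[0,0,0],[-1.3,6.8,0],93],
    [[0,0,8.5],[0,0,0],93],
    [[0,0,8.5],[0,0,0],93],
    [[0,0,8.5],[0,0,0],93],
    [[0,0,8.5],[0,0,0],93],
    [[0,0,8.5],[0,0,0],93],
    [[0,0,8.5],[0,0,0],93],
    [[0,0,8.5],[0,0,0],93]
  ]
}}

```text
t: 3.55
ee_pos: [0.5571, 0.0422, 0.357]
tcp_rot: [0.0, 0.635, 0.772, 0.0]
wrist_force: [0.4, 0.1, -0.1]
gripper_width: 0.0927
```

>>> {"fn": "carry_out", "kwargs": {
  "rows": [
    [[0,0,8.5],[0,0,0],93],
    [[0,0,8.5],[0,0,0],93],
    [[0,0,8.5],[0,0,0],93],
    [[0,0,8.5],[0,0,0],93],
    [[0,0,8.5],[0,0,0],93],
    [[0,0,8.5],[0,0,0],93],
    [[0,0,8.5],[0,0,0],93],
    [[0,0,8.5],[0,0,0],93]
  ]
}}

```text
t: 4.35
ee_pos: [0.5571, 0.0422, 0.357]
tcp_rot: [0.0, 0.958, 0.285, 0.0]
wrist_force: [-0.2, 0.3, 0.3]
gripper_width: 0.0932
```

>>> {"fn": "carry_out", "kwargs": {
  "rows": [
    [[0,0,8.5],[0,0,0],93],
    [[0,0,8.5],[0,0,0],93],
    [[0,0,8.5],[0,0,0],93],
    [[0,0,8.5],[0,0,0],93],
    [[0,0,8.5],[0,0,0],93],
    [[0,0,8.5],[0,0,0],93],
    [[0,0,8.5],[0,0,0],93],
    [[0,0,8.5],[0,0,0],93]
  ]
}}

```text
t: 5.15
ee_pos: [0.5571, 0.0422, 0.357]
tcp_rot: [-0.0, 0.954, -0.299, 0.0]
wrist_force: [-0.0, 1.0, -0.4]
gripper_width: 0.093
```

>>> {"fn": "carry_out", "kwargs": {
  "rows": [
    [[0,0,8.5],[0,0,0],93],
    [[0,0,8.5],[0,0,0],93],
    [[0,0,0],[0,0,20],93],
    [[0,0,0],[0,0,20],93],
    [[0,0,0],[0,0,20],93],
    [[0,0,0],[0,0,10],93],
    [[0,0,0],[0,0,0],93],
    [[0,0,0],[0,0,0],93]
  ]
}}

```text
t: 5.95
ee_pos: [0.5574, 0.0414, 0.2874]
tcp_rot: [-0.0, 0.901, -0.435, 0.0]
wrist_force: [0.4, 0.4, 0.3]
gripper_width: 0.0931
```

```bash
python3 - <<'E'
from h import *
s=log(); print(rot(s).as_matrix())
w=cams.camera("wrist")
P,uv=cloud(w,np.ones((400,640),bool))
c=(P[:,2]>.070)&(P[:,2]<.085)&(np.hypot(P[:,0]-.558,P[:,1]-.0395)<.036)
(x,y),rad=cv2.minEnclosingCircle(P[c][:,:2].astype(np.float32)); print("cap",x,y,rad,np.median(P[c][:,2]))
E
```

```text
t 5.95 q [-0.009  0.514  1.728 -0.     0.899  2.461] p [0.557 0.041 0.287] w 93.1 F [0.4 0.4 0.3]
[[ 0.622 -0.783  0.001]
 [-0.783 -0.622 -0.   ]
 [ 0.    -0.001 -1.   ]]
cap 0.5583382248878479 0.04002220928668976 0.02906676195561886 0.07706754372608574
```

>>> {"fn": "carry_out", "kwargs": {
  "rows": [
    [[0,0,0],[1.8,0,15],93],
    [[0,0,0],[0,0,20],93],
    [[0,0,0],[0,0,15],93],
    [[0,0,0],[0,0,0],50],
    [[0,0,0],[0,0,0],50],
    [[0,0,0],[0,0,0],50],
    [[0,0,0],[0,0,0],50],
    [[0,0,0],[0,0,0],50]
  ]
}}

```text
t: 6.8
ee_pos: [0.5585, 0.0396, 0.2372]
tcp_rot: [-0.0, 0.9, -0.435, 0.0]
wrist_force: [-1.1, -1.0, 0.7]
gripper_width: 0.0578
```

>>> {"fn": "carry_out", "kwargs": {
  "rows": [
    [[0,0,0],[0,0,0],50],
    [[0,0,-4],[0,0,-0.05],50],
    [[0,0,-8.5],[0,0,-0.12],50],
    [[0,0,-8.5],[0,0,-0.12],50],
    [[0,0,-8.5],[0,0,-0.12],50],
    [[0,0,-8.5],[0,0,-0.12],50],
    [[0,0,-8.5],[0,0,-0.12],50],
    [[0,0,-8.5],[0,0,-0.12],50]
  ]
}}

```text
t: 7.6
ee_pos: [0.5583, 0.0396, 0.2376]
tcp_rot: [-0.0, 0.999, 0.033, 0.0]
wrist_force: [-0.1, -0.2, -0.2]
gripper_width: 0.0564
```

```bash
python3 - <<'E'
from h import *
s=log(); w=cams.camera("wrist"); save(w,"w3.png"); 
E
```

```text
t 7.6 q [-0.012  0.592  1.749  0.     0.801  1.492] p [0.558 0.04  0.238] w 56.4 F [-0.1 -0.2 -0.2]
```

>>> {"fn": "carry_out", "kwargs": {
  "rows": [
    [[0,0,-8.5],[0,0,-0.12],50],
    [[0,0,-8.5],[0,0,-0.12],50],
    [[0,0,-8.5],[0,0,-0.12],50],
    [[0,0,-8.5],[0,0,-0.12],50],
    [[0,0,-8.5],[0,0,-0.12],50],
    [[0,0,-8.5],[0,0,-0.12],50],
    [[0,0,-8.5],[0,0,-0.12],50],
    [[0,0,-8.5],[0,0,-0.12],50]
  ]
}}

```text
t: 8.45
ee_pos: [0.5584, 0.0396, 0.2385]
tcp_rot: [0.0, 0.811, 0.585, 0.0]
wrist_force: [0.3, -0.0, 0.5]
gripper_width: 0.0566
```

>>> {"fn": "carry_out", "kwargs": {
  "rows": [
    [[0,0,-8.5],[0,0,-0.12],50],
    [[0,0,-8.5],[0,0,-0.12],50],
    [[0,0,-8.5],[0,0,-0.12],50],
    [[0,0,-8.5],[0,0,-0.12],50],
    [[0,0,-8.5],[0,0,-0.12],50],
    [[0,0,-8.5],[0,0,-0.12],50],
    [[0,0,-8.5],[0,0,-0.12],50],
    [[0,0,-8.5],[0,0,-0.12],50]
  ]
}}

```text
t: 9.25
ee_pos: [0.5584, 0.0396, 0.2395]
tcp_rot: [0.0, 0.345, 0.938, 0.0]
wrist_force: [-0.7, 0.4, -0.3]
gripper_width: 0.0567
```

>>> {"fn": "carry_out", "kwargs": {
  "rows": [
    [[0,0,-8.5],[0,0,-0.12],50],
    [[0,0,-8.5],[0,0,-0.12],50],
    [[0,0,-8.5],[0,0,-0.12],50],
    [[0,0,-8.5],[0,0,-0.12],50],
    [[0,0,-8.5],[0,0,-0.12],50],
    [[0,0,-8.5],[0,0,-0.12],50],
    [[0,0,-8.5],[0,0,-0.12],50],
    [[0,0,-8.5],[0,0,-0.12],50]
  ]
}}

```text
t: 10.05
ee_pos: [0.5584, 0.0396, 0.2405]
tcp_rot: [0.0, -0.238, 0.971, 0.0]
wrist_force: [0.5, -0.6, 0.2]
gripper_width: 0.057
```

>>> {"fn": "carry_out", "kwargs": {
  "rows": [
    [[0,0,-8.5],[0,0,-0.12],50],
    [[0,0,-8.5],[0,0,-0.12],50],
    [[0,0,-8.5],[0,0,-0.12],50],
    [[0,0,0],[0,0,0],93],
    [[0,0,0],[0,0,0],93],
    [[0,0,0],[0,0,0],93],
    [[0,0,0],[0,0,0],93],
    [[0,0,0],[0,0,0],93]
  ]
}}

```text
t: 10.85
ee_pos: [0.5584, 0.0396, 0.2408]
tcp_rot: [0.0, -0.445, 0.896, -0.0]
wrist_force: [-0.6, 0.1, 0.0]
gripper_width: 0.0908
```

```bash
cat >>h.py <<'E'
def capz():
    s=log(); w=cams.camera("wrist"); P,uv=cloud(w,np.ones((400,640),bool))
    c=(P[:,2]>.070)&(P[:,2]<.1)&(np.hypot(P[:,0]-.558,P[:,1]-.0395)<.034)&(w["color"].reshape(-1,3)[uv[:,1]*640+uv[:,0]].min(1)>90)
    (x,y),rad=cv2.minEnclosingCircle(P[c][:,:2].astype(np.float32)); print("cap",x,y,rad,np.median(P[c][:,2]),c.sum()); return w
E
python3 -c "
from h import *
save(capz(),'w4.png')"
```

```text
t 10.85 q [-0.012  0.587  1.748 -0.     0.807 -2.505] p [0.558 0.04  0.241] w 90.8 F [-0.6  0.1  0. ]
cap 0.5591896772384644 0.04073668643832207 0.029001519083976746 0.08066676842557753 6916
```

>>> {"fn": "carry_out", "kwargs": {
  "rows": [
    [[0,0,8.5],[0,0,0],93],
    [[0,0,8.5],[0,0,0],93],
    [[0,0,8.5],[0,0,0],93],
    [[0,0,8.5],[0,0,0],93],
    [[0,0,8.5],[0,0,0],93],
    [[0,0,8.5],[0,0,0],93],
    [[0,0,8.5],[0,0,0],93],
    [[0,0,8.5],[0,0,0],93]
  ]
}}

```text
t: 11.7
ee_pos: [0.5584, 0.0396, 0.2408]
tcp_rot: [0.0, 0.135, 0.991, 0.0]
wrist_force: [0.4, 0.7, 0.8]
gripper_width: 0.0929
```

>>> {"fn": "carry_out", "kwargs": {
  "rows": [
    [[0,0,8.5],[0,0,0],93],
    [[0,0,8.5],[0,0,0],93],
    [[0,0,8.5],[0,0,0],93],
    [[0,0,8.5],[0,0,0],93],
    [[0,0,8.5],[0,0,0],93],
    [[0,0,8.5],[0,0,0],93],
    [[0,0,8.5],[0,0,0],93],
    [[0,0,8.5],[0,0,0],93]
  ]
}}

```text
t: 12.5
ee_pos: [0.5584, 0.0396, 0.2407]
tcp_rot: [-0.0, 0.666, 0.746, -0.0]
wrist_force: [0.0, -0.2, -0.8]
gripper_width: 0.093
```

>>> {"fn": "carry_out", "kwargs": {
  "rows": [
    [[0,0,8.5],[0,0,0],93],
    [[0,0,8.5],[0,0,0],93],
    [[0,0,8.5],[0,0,0],93],
    [[0,0,8.5],[0,0,0],93],
    [[0,0,8.5],[0,0,0],93],
    [[0,0,8.5],[0,0,0],93],
    [[0,0,8.5],[0,0,0],93],
    [[0,0,8.5],[0,0,0],93]
  ]
}}

```text
t: 13.3
ee_pos: [0.5584, 0.0396, 0.2407]
tcp_rot: [-0.0, 0.969, 0.246, -0.0]
wrist_force: [0.1, -0.0, -0.2]
gripper_width: 0.0929
```

>>> {"fn": "carry_out", "kwargs": {
  "rows": [
    [[0,0,8.5],[0,0,0],93],
    [[0,0,8.5],[0,0,0],93],
    [[0,0,8.5],[0,0,0],93],
    [[0,0,8.5],[0,0,0],93],
    [[0,0,8.5],[0,0,0],93],
    [[0,0,8.5],[0,0,0],93],
    [[0,0,8.5],[0,0,0],93],
    [[0,0,8.5],[0,0,0],93]
  ]
}}

```text
t: 14.1
ee_pos: [0.5584, 0.0396, 0.2407]
tcp_rot: [0.0, 0.941, -0.338, -0.0]
wrist_force: [-0.1, 0.9, -0.7]
gripper_width: 0.0927
```

>>> {"fn": "carry_out", "kwargs": {
  "rows": [
    [[0,0,8.5],[0,0,0],93],
    [[0,0,0],[0,0,0],50],
    [[0,0,0],[0,0,0],50],
    [[0,0,0],[0,0,0],50],
    [[0,0,0],[0,0,0],50],
    [[0,0,0],[0,0,0],50],
    [[0,0,0],[0,0,0],50],
    [[0,0,-4],[0,0,-0.06],50]
  ]
}}

```text
t: 14.9
ee_pos: [0.5584, 0.0396, 0.2408]
tcp_rot: [-0.0, 0.929, -0.371, 0.0]
wrist_force: [0.0, 0.4, -1.0]
gripper_width: 0.0573
```

>>> {"fn": "carry_out", "kwargs": {
  "rows": [
    [[0,0,-8.5],[0,0,-0.12],50],
    [[0,0,-8.5],[0,0,-0.12],50],
    [[0,0,-8.5],[0,0,-0.12],50],
    [[0,0,-8.5],[0,0,-0.12],50],
    [[0,0,-8.5],[0,0,-0.12],50],
    [[0,0,-8.5],[0,0,-0.12],50],
    [[0,0,-8.5],[0,0,-0.12],50],
    [[0,0,-8.5],[0,0,-0.12],50]
  ]
}}

```text
t: 15.7
ee_pos: [0.5584, 0.0396, 0.2418]
tcp_rot: [-0.0, 0.977, 0.215, 0.0]
wrist_force: [-0.1, 0.4, -0.1]
gripper_width: 0.0573
```

>>> {"fn": "carry_out", "kwargs": {
  "rows": [
    [[0,0,-8.5],[0,0,-0.12],50],
    [[0,0,-8.5],[0,0,-0.12],50],
    [[0,0,-8.5],[0,0,-0.12],50],
    [[0,0,-8.5],[0,0,-0.12],50],
    [[0,0,-8.5],[0,0,-0.12],50],
    [[0,0,-8.5],[0,0,-0.12],50],
    [[0,0,-8.5],[0,0,-0.12],50],
    [[0,0,-8.5],[0,0,-0.12],50]
  ]
}}

```text
t: 16.5
ee_pos: [0.5584, 0.0396, 0.2427]
tcp_rot: [-0.0, 0.69, 0.724, 0.0]
wrist_force: [-0.8, 0.1, 0.4]
gripper_width: 0.057
```

>>> {"fn": "carry_out", "kwargs": {
  "rows": [
    [[0,0,-8.5],[0,0,-0.12],50],
    [[0,0,-8.5],[0,0,-0.12],50],
    [[0,0,-8.5],[0,0,-0.12],50],
    [[0,0,-8.5],[0,0,-0.12],50],
    [[0,0,-8.5],[0,0,-0.12],50],
    [[0,0,-8.5],[0,0,-0.12],50],
    [[0,0,-8.5],[0,0,-0.12],50],
    [[0,0,-8.5],[0,0,-0.12],50]
  ]
}}

```text
t: 17.3
ee_pos: [0.5583, 0.0396, 0.2437]
tcp_rot: [-0.0, 0.167, 0.986, 0.0]
wrist_force: [-1.0, -0.2, -0.7]
gripper_width: 0.0567
```

>>> {"fn": "carry_out", "kwargs": {
  "rows": [
    [[0,0,-8.5],[0,0,-0.12],50],
    [[0,0,-8.5],[0,0,-0.12],50],
    [[0,0,-8.5],[0,0,-0.12],50],
    [[0,0,-8.5],[0,0,-0.12],50],
    [[0,0,-8.5],[0,0,-0.12],50],
    [[0,0,-8.5],[0,0,-0.12],50],
    [[0,0,-8.5],[0,0,-0.12],50],
    [[0,0,-8.5],[0,0,-0.12],50]
  ]
}}

```text
t: 18.1
ee_pos: [0.5584, 0.0396, 0.2446]
tcp_rot: [-0.0, -0.413, 0.911, -0.0]
wrist_force: [0.6, -1.0, 0.1]
gripper_width: 0.0575
```

>>> {"fn": "carry_out", "kwargs": {
  "rows": [
    [[0,0,-8.5],[0,0,-0.12],50],
    [[0,0,0],[0,0,0],50],
    [[0,0,0],[0,0,0],93],
    [[0,0,0],[0,0,0],93],
    [[0,0,0],[0,0,0],93],
    [[0,0,0],[0,0,0],93],
    [[0,0,0],[0,0,0],93],
    [[0,0,0],[0,0,0],93]
  ]
}}

```text
t: 18.9
ee_pos: [0.5584, 0.0396, 0.2448]
tcp_rot: [-0.0, -0.476, 0.879, -0.0]
wrist_force: [0.0, 0.3, 0.1]
gripper_width: 0.0924
```

```bash

python3 -c "
from h import *
save(capz(),'w5.png')"
```

```text
t 18.9 q [-0.012  0.58   1.746 -0.     0.815 -2.576] p [0.558 0.04  0.245] w 92.4 F [0.  0.3 0.1]
cap 0.5592612624168396 0.04043729230761528 0.029011232778429985 0.08464788065443685 6823
```

>>> {"fn": "carry_out", "kwargs": {
  "rows": [
    [[0,0,8.5],[0,0,0],93],
    [[0,0,8.5],[0,0,0],93],
    [[0,0,8.5],[0,0,0],93],
    [[0,0,8.5],[0,0,0],93],
    [[0,0,8.5],[0,0,0],93],
    [[0,0,8.5],[0,0,0],93],
    [[0,0,8.5],[0,0,0],93],
    [[0,0,8.5],[0,0,0],93]
  ]
}}

```text
t: 19.75
ee_pos: [0.5583, 0.0396, 0.2448]
tcp_rot: [-0.0, 0.1, 0.995, -0.0]
wrist_force: [0.0, -0.8, -0.1]
gripper_width: 0.0929
```

>>> {"fn": "carry_out", "kwargs": {
  "rows": [
    [[0,0,8.5],[0,0,0],93],
    [[0,0,8.5],[0,0,0],93],
    [[0,0,8.5],[0,0,0],93],
    [[0,0,8.5],[0,0,0],93],
    [[0,0,8.5],[0,0,0],93],
    [[0,0,8.5],[0,0,0],93],
    [[0,0,8.5],[0,0,0],93],
    [[0,0,8.5],[0,0,0],93]
  ]
}}

```text
t: 20.55
ee_pos: [0.5584, 0.0396, 0.2448]
tcp_rot: [-0.0, 0.639, 0.769, -0.0]
wrist_force: [-1.1, -1.0, -0.5]
gripper_width: 0.0929
```

>>> {"fn": "carry_out", "kwargs": {
  "rows": [
    [[0,0,8.5],[0,0,0],93],
    [[0,0,8.5],[0,0,0],93],
    [[0,0,8.5],[0,0,0],93],
    [[0,0,8.5],[0,0,0],93],
    [[0,0,8.5],[0,0,0],93],
    [[0,0,8.5],[0,0,0],93],
    [[0,0,8.5],[0,0,0],93],
    [[0,0,8.5],[0,0,0],93]
  ]
}}

```text
t: 21.35
ee_pos: [0.5584, 0.0396, 0.2448]
tcp_rot: [0.0, 0.96, 0.28, 0.0]
wrist_force: [-0.5, -0.2, -0.3]
gripper_width: 0.093
```

>>> {"fn": "carry_out", "kwargs": {
  "rows": [
    [[0,0,8.5],[0,0,0],93],
    [[0,0,8.5],[0,0,0],93],
    [[0,0,8.5],[0,0,0],93],
    [[0,0,8.5],[0,0,0],93],
    [[0,0,8.5],[0,0,0],93],
    [[0,0,8.5],[0,0,0],93],
    [[0,0,8.5],[0,0,0],93],
    [[0,0,8.5],[0,0,0],93]
  ]
}}

```text
t: 22.15
ee_pos: [0.5584, 0.0396, 0.2448]
tcp_rot: [0.0, 0.953, -0.304, -0.0]
wrist_force: [-0.1, -0.0, -0.5]
gripper_width: 0.0928
```

>>> {"fn": "carry_out", "kwargs": {
  "rows": [
    [[0,0,8.5],[0,0,0],93],
    [[0,0,0],[0,0,0],50],
    [[0,0,0],[0,0,0],50],
    [[0,0,0],[0,0,0],50],
    [[0,0,0],[0,0,0],50],
    [[0,0,0],[0,0,0],50],
    [[0,0,0],[0,0,0],50],
    [[0,0,-4],[0,0,-0.06],50]
  ]
}}

```text
t: 22.95
ee_pos: [0.5584, 0.0396, 0.2448]
tcp_rot: [-0.0, 0.941, -0.338, 0.0]
wrist_force: [-0.8, 0.7, -0.3]
gripper_width: 0.0568
```

>>> {"fn": "carry_out", "kwargs": {
  "rows": [
    [[0,0,-8.5],[0,0,-0.12],50],
    [[0,0,-8.5],[0,0,-0.12],50],
    [[0,0,-8.5],[0,0,-0.12],50],
    [[0,0,-8.5],[0,0,-0.12],50],
    [[0,0,-8.5],[0,0,-0.12],50],
    [[0,0,-8.5],[0,0,-0.12],50],
    [[0,0,-8.5],[0,0,-0.12],50],
    [[0,0,-8.5],[0,0,-0.12],50]
  ]
}}

```text
t: 23.75
ee_pos: [0.5584, 0.0396, 0.2458]
tcp_rot: [0.0, 0.969, 0.249, -0.0]
wrist_force: [-0.6, -0.2, 0.7]
gripper_width: 0.0567
```

>>> {"fn": "carry_out", "kwargs": {
  "rows": [
    [[0,0,-8.5],[0,0,-0.12],50],
    [[0,0,-8.5],[0,0,-0.12],50],
    [[0,0,-8.5],[0,0,-0.12],50],
    [[0,0,-8.5],[0,0,-0.12],50],
    [[0,0,-8.5],[0,0,-0.12],50],
    [[0,0,-8.5],[0,0,-0.12],50],
    [[0,0,-8.5],[0,0,-0.12],50],
    [[0,0,-8.5],[0,0,-0.12],50]
  ]
}}

```text
t: 24.55
ee_pos: [0.5584, 0.0396, 0.2468]
tcp_rot: [0.0, 0.664, 0.748, -0.0]
wrist_force: [0.3, 0.1, -0.0]
gripper_width: 0.0571
```

>>> {"fn": "carry_out", "kwargs": {
  "rows": [
    [[0,0,-8.5],[0,0,-0.12],50],
    [[0,0,-8.5],[0,0,-0.12],50],
    [[0,0,-8.5],[0,0,-0.12],50],
    [[0,0,-8.5],[0,0,-0.12],50],
    [[0,0,-8.5],[0,0,-0.12],50],
    [[0,0,-8.5],[0,0,-0.12],50],
    [[0,0,-8.5],[0,0,-0.12],50],
    [[0,0,-8.5],[0,0,-0.12],50]
  ]
}}

```text
t: 25.35
ee_pos: [0.5583, 0.0396, 0.2477]
tcp_rot: [-0.0, 0.132, 0.991, -0.0]
wrist_force: [0.3, -0.1, 0.6]
gripper_width: 0.0568
```

>>> {"fn": "carry_out", "kwargs": {
  "rows": [
    [[0,0,-8.5],[0,0,-0.12],50],
    [[0,0,-8.5],[0,0,-0.12],50],
    [[0,0,-8.5],[0,0,-0.12],50],
    [[0,0,-8.5],[0,0,-0.12],50],
    [[0,0,-8.5],[0,0,-0.12],50],
    [[0,0,-8.5],[0,0,-0.12],50],
    [[0,0,0],[0,0,-1],50],
    [[0,0,0],[0,0,-1],50]
  ]
}}

```text
t: 26.15
ee_pos: [0.5583, 0.0396, 0.2505]
tcp_rot: [-0.0, -0.302, 0.953, 0.0]
wrist_force: [0.3, -0.4, -0.2]
gripper_width: 0.0565
```

>>> {"fn": "carry_out", "kwargs": {
  "rows": [
    [[0,0,0],[0,0,-2],50],
    [[0,0,0],[0,0,-2],50],
    [[0,0,0],[0,0,-2],50],
    [[0,0,0],[0,0,-3],50],
    [[0,0,0],[0,0,0],50],
    [[0,0,0],[0,0,0],50],
    [[0,0,0],[0,0,0],50],
    [[0,0,0],[0,0,0],50]
  ]
}}

```text
t: 26.95
ee_pos: [0.5583, 0.0396, 0.2593]
tcp_rot: [-0.0, -0.304, 0.953, 0.0]
wrist_force: [0.0, -0.3, -0.4]
gripper_width: 0.0567
```

```bash

python3 - <<'E'
from h import *
w=capz()
s=cams.camera("side"); save(s,'s6.png',(270,150,370,225),6)
for n in ["jar_mid","cap_mid","holder"]:
    for d in cams.mark_of(s,n)[:4]: print('side',n,round(d["conf"],2),np.array(d["point"]),pix(s,d["point"]).round())
E
```

```text
t 26.95 q [-0.012  0.557  1.74  -0.     0.844 -2.202] p [0.558 0.04  0.259] w 56.7 F [ 0.  -0.3 -0.4]
cap 0.5586245059967041 0.04077562317252159 0.02922159619629383 0.09912071013458851 6469
side jar_mid 0.87 [0.557 0.042 0.043] [318. 205.]
side jar_mid 0.73 [0.453 0.253 0.007] [269. 172.]
side cap_mid 0.96 [ 0.644 -0.05   0.01 ] [359. 232.]
side cap_mid 0.88 [ 0.553 -0.084  0.013] [328. 248.]
side cap_mid 0.75 [0.557 0.042 0.086] [318. 193.]
side holder 0.69 [ 0.33  -0.082  0.001] [240. 266.]
side holder 0.61 [0.731 0.31  0.   ] [352. 151.]
side holder 0.54 [0.555 0.04  0.005] [318. 216.]
```

>>> {"fn": "carry_out", "kwargs": {
  "rows": [
    [[0,0,0],[0,0,-5],50],
    [[0,0,0],[0,0,-10],50],
    [[0,0,0],[0,0,-10],50],
    [[0,0,0],[0,0,-10],50],
    [[0,0,0],[0,0,-10],50],
    [[0,0,0],[0,0,-10],50],
    [[0,0,0],[0,0,-5],50],
    [[0,0,0],[0,0,0],50]
  ]
}}

```text
t: 28.0
ee_pos: [0.5585, 0.0396, 0.3203]
tcp_rot: [0.001, -0.304, 0.953, -0.0]
wrist_force: [-0.2, 0.6, -0.1]
gripper_width: 0.0566
```

```bash

python3 - <<'E'
from h import *
s=log(); print(rot(s).as_matrix())
s=cams.camera("side"); save(s,'s6.png',(230,130,400,260),4.6)
for n in ["jar_mid","cap_mid"]:
    for d in cams.mark_of(s,n)[:4]: print('side',n,round(d["conf"],2),np.array(d["point"]),pix(s,d["point"]).round())
# fit kinematics
D=[json.loads(l) for l in open("log.jl")]
from scipy.optimize import least_squares
q=np.array([d["joint_pos"] for d in D]);p=np.array([d["ee_pos"] for d in D])
def f(x):
    h,a,L1,L2,L3,off,e=x; A=q[:,1];B=A+q[:,2];C=B+q[:,4]
    rr=a+L1*np.sin(A)+L2*np.sin(B)+e*np.cos(B)+L3*np.sin(C); z=h+L1*np.cos(A)+L2*np.cos(B)-e*np.sin(B)+L3*np.cos(C)
    return np.r_[rr*np.cos(q[:,0])-off*np.sin(q[:,0])-p[:,0], rr*np.sin(q[:,0])+off*np.cos(q[:,0])-p[:,1], z-p[:,2]]
o=least_squares(f,[.3,0,.5,.4,.2,.05,0]); print(o.x,o.cost,abs(o.fun).max(),np.linalg.svd(o.jac)[1])
E
```

```text
t 28.0 q [-0.012  0.469  1.705  0.     0.967 -2.202] p [0.558 0.04  0.32 ] w 56.6 F [-0.2  0.6 -0.1]
[[-0.815 -0.58   0.001]
 [-0.58   0.815 -0.   ]
 [-0.001 -0.001 -1.   ]]
side jar_mid 0.68 [0.561 0.042 0.04 ] [320. 206.]
side cap_mid 0.88 [ 0.643 -0.052  0.009] [359. 234.]
side cap_mid 0.78 [0.557 0.039 0.149] [318. 175.]
side cap_mid 0.58 [ 0.55  -0.087  0.011] [327. 249.]
[0.259 0.    0.487 0.438 0.091 0.046 0.041] 3.681553691524296e-12 1.4423696092363825e-06 [5.564 4.113 2.828 0.287 0.189 0.106 0.001]
```

View pics/s6.png

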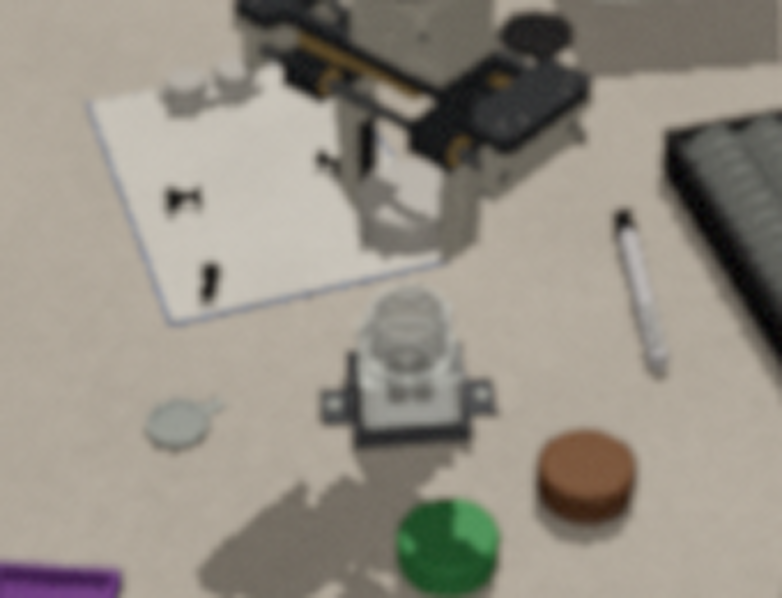

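>>> {"fn": "carry_out", "kwargs": {
  "rows": [
    [[0,0,0],[20,0,0],50],
    [[0,0,0],[40,-1,0],50],
    [[0,0,0],[40,-1,0],50],
    [[0,0,0],[41,-1,20],50],
    [[0,0,0],[0,0,30],50],
    [[0,0,0],[0,0,30],50],
    [[0,0,0],[0,0,25],50],
    [[0,0,0],[0,0,15],50]
  ]
}}

```text
t: 28.95
ee_pos: [0.4446, -0.0446, 0.1975]
tcp_rot: [-0.001, -0.304, 0.953, 0.001]
wrist_force: [-0.4, 0.3, -0.3]
gripper_width: 0.057
```

>>> {"fn": "carry_out", "kwargs": {
  "rows": [
    [[0,0,0],[0,0,8],50],
    [[0,0,0],[0,0,3],50],
    [[0,0,0],[0,0,0],50],
    [[0,0,0],[0,0,0],50],
    [[0,0,0],[0,0,0],93],
    [[0,0,0],[0,0,0],93],
    [[0,0,0],[0,0,0],93],
    [[0,0,0],[0,0,0],93]
  ]
}}

```text
t: 29.75
ee_pos: [0.4452, -0.0446, 0.1886]
tcp_rot: [0.0, -0.304, 0.953, -0.0]
wrist_force: [-0.0, -0.4, -0.1]
gripper_width: 0.0844
```

>>> {"fn": "carry_out", "kwargs": {
  "rows": [
    [[0,0,0],[0,0,0],93],
    [[0,0,0],[0,0,0],93],
    [[0,0,0],[0,0,-20],93],
    [[0,0,0],[0,0,-40],93],
    [[0,0,0],[0,0,-40],93],
    [[0,0,0],[0,0,-40],93],
    [[0,0,0],[0,0,0],93],
    [[0,0,0],[0,0,0],93]
  ]
}}

```text
t: 30.55
ee_pos: [0.4451, -0.0446, 0.3286]
tcp_rot: [0.001, -0.304, 0.953, -0.0]
wrist_force: [0.5, 0.2, -0.3]
gripper_width: 0.0925
```

```bash

python3 - <<'E'
from h import *
s=log()
s=cams.camera("side"); w=cams.camera("wrist"); save(w,"w7.png")
for p in (s,w):
  for n in ["jar_mid","cap_mid"]:
    for d in cams.mark_of(p,n)[:4]: print(n,round(d["conf"],2),np.array(d["point"]),pix(p,d["point"]).round())
P,uv=cloud(w,np.ones((400,640),bool)); c=(P[:,2]>.01)&(P[:,2]<.05)&(np.hypot(P[:,0]-.445,P[:,1]+.045)<.04)
print(P[c].mean(0),np.percentile(P[c][:,2],[5,50,95]),c.sum())
A=np.c_[P[c][:,:2]-P[c][:,:2].mean(0),np.ones(c.sum())]; k=P[c][:,2]>.018; print("tilt",np.linalg.lstsq(A[k],P[c][k,2],rcond=None)[0])
E
```

```text
t 30.55 q [-0.204  0.272  1.982  0.     0.886 -2.393] p [ 0.445 -0.045  0.329] w 92.5 F [ 0.5  0.2 -0.3]
jar_mid 0.6 [0.555 0.042 0.043] [317. 205.]
cap_mid 0.77 [ 0.643 -0.052  0.01 ] [359. 233.]
cap_mid 0.6 [ 0.551 -0.082  0.014] [327. 247.]
cap_mid 0.56 [ 0.443 -0.042  0.009] [282. 244.]
cap_mid 0.32 [0.555 0.04  0.   ] [318. 217.]
jar_mid 0.85 [0.559 0.039 0.038] [323. 329.]
cap_mid 0.92 [ 0.447 -0.048  0.015] [317. 193.]
cap_mid 0.82 [ 0.642 -0.058  0.01 ] [213. 320.]
cap_mid 0.73 [ 0.553 -0.084  0.01 ] [233. 251.]
[ 0.445 -0.045  0.022] [0.02  0.023 0.024] 2613
tilt [0.006 0.002 0.023]
```

```bash
cat > kin.py <<'E'
import numpy as np
from scipy.spatial.transform import Rotation as R
from scipy.optimize import least_squares
H,L1,L2,L3,OFF,E=.259,.487,.438,.091,.046,.041
def fk(q):
    a=R.from_euler('z',q[0]); b=q[1]+q[2]
    Rt=a*R.from_euler('y',b)*R.from_euler('z',q[3])*R.from_euler('y',q[4])*R.from_euler('z',q[5]+np.pi/2)
    w=a.apply([L1*np.sin(q[1])+L2*np.sin(b)+E*np.cos(b),OFF,H+L1*np.cos(q[1])+L2*np.cos(b)-E*np.sin(b)])
    return w+Rt.apply([0,0,L3]),Rt
lo=np.array([-2.75,-.79,.01,-1.57,.07,-2.87]);hi=np.array([2.75,2.1,2.65,4.71,3.14,2.87])
def ik(p,Rt,q0):
    f=lambda q:np.r_[(fk(q)[0]-p)*5,(fk(q)[1].inv()*Rt).as_rotvec()]
    return least_squares(f,np.clip(q0,lo+.01,hi-.01),bounds=(lo,hi))
def tool(t,y):
    t=t/np.linalg.norm(t); y=np.array(y)-np.dot(y,t)*t; y/=np.linalg.norm(y); return R.from_matrix(np.c_[np.cross(y,t),y,t])
E
python3 - <<'E'
from kin import *
np.set_printoptions(precision=3,suppress=True)
q0=np.array([-0.204,.272,1.982,0,.886,-2.393]); print(fk(q0)[0],fk(q0)[1].as_matrix())
hx=np.array([.992,-.128,0]);hy=np.array([.128,.992,0]); off=.1673
for sd in(1,-1):
  for th in(40,50):
   for ys in(1,-1):
    t=sd*hy*np.cos(np.radians(th))-np.array([0,0,np.sin(np.radians(th))])
    Rp=tool(t,ys*hx); g=np.array([.558,.0395,.037]); o=ik(g-off*t,Rp,[q0[0],.6,1.75,sd*.9,1.2,0])
    up=o.x; o2=ik(g+[0,0,.1]-off*t,Rp,up)
    # pour: level, rolled +-180
    tl=sd*np.array([0,1.,0]); 
    for a,roll in ((0,0),(0,np.pi),(15,np.pi)):
      tl=sd*np.array([0,np.cos(np.radians(a)),0])+[0,0,np.sin(np.radians(a))]
      Rl=tool(tl,[ys,0,0])*R.from_euler('z',roll); gp=np.array([.506,-.28+.04*sd,.13])
      best=min((ik(gp-off*tl,Rl,np.r_[-.6,.6,1.75,sd*1.5,1.5,k]) for k in(-2,0,2)),key=lambda o:o.cost)
      print(sd,th,ys,"pick",up,round(o.cost,6),"| lift",round(o2.cost,6),"| pour",a,roll,best.x,round(best.cost,6))
E
```

```text
[ 0.445 -0.045  0.329] [[-0.815 -0.58   0.002]
 [-0.58   0.815 -0.   ]
 [-0.001 -0.001 -1.   ]]
1 40 1 pick [-0.369  0.81   1.765  0.98   1.11  -0.95 ] 0.0 | lift 0.0 | pour 0 0 [-0.843  1.11   1.27   0.889  2.112 -1.006] 0.0
1 40 1 pick [-0.369  0.81   1.765  0.98   1.11  -0.95 ] 0.0 | lift 0.0 | pour 0 3.141592653589793 [-0.843  1.11   1.27   0.889  2.112  2.136] 0.0
1 40 1 pick [-0.369  0.81   1.765  0.98   1.11  -0.95 ] 0.0 | lift 0.0 | pour 15 3.141592653589793 [-0.834  1.216  1.239  1.03   2.283  2.168] 0.0
1 40 -1 pick [-0.369  0.81   1.765  0.98   1.11   2.192] 0.0 | lift 0.0 | pour 0 0 [-0.843  1.11   1.27   0.889  2.112  2.136] 0.0
1 40 -1 pick [-0.369  0.81   1.765  0.98   1.11   2.192] 0.0 | lift 0.0 | pour 0 3.141592653589793 [-0.843  1.11   1.27   0.889  2.112 -1.006] 0.0
1 40 -1 pick [-0.369  0.81   1.765  0.98   1.11   2.192] 0.0 | lift 0.0 | pour 15 3.141592653589793 [-0.834  1.216  1.239  1.03   2.283 -0.974] 0.0
1 50 1 pick [-0.313  0.746  1.782  0.866  0.978 -0.82 ] 0.0 | lift 0.0 | pour 0 0 [-0.843  1.11   1.27   0.889  2.112 -1.006] 0.0
1 50 1 pick [-0.313  0.74
[... 1763 characters left out ...]
  0.84 ] 0.0 | lift 0.0 | pour 0 3.141592653589793 [-0.186  0.918  1.814 -1.57   1.497 -1.987] 0.016397
-1 50 1 pick [ 0.264  0.818  1.606 -0.712  1.142  0.84 ] 0.0 | lift 0.0 | pour 15 3.141592653589793 [-0.186  1.062  1.75  -1.57   1.759 -1.85 ] 0.037484
-1 50 -1 pick [ 0.264  0.818  1.606 -0.712  1.142 -2.302] 0.0 | lift 0.0 | pour 0 0 [-0.186  0.918  1.814 -1.57   1.497 -1.987] 0.016397
-1 50 -1 pick [ 0.264  0.818  1.606 -0.712  1.142 -2.302] 0.0 | lift 0.0 | pour 0 3.141592653589793 [-0.186  0.918  1.814 -1.57   1.497  1.154] 0.016397
-1 50 -1 pick [ 0.264  0.818  1.606 -0.712  1.142 -2.302] 0.0 | lift 0.0 | pour 15 3.141592653589793 [-0.186  1.062  1.75  -1.57   1.759  1.291] 0.037484
```

```bash
cat >> h.py <<'E'
def plan(p,Rt,s=None):
    s=s or status.state(); Rc=rot(s); rv=(Rc.inv()*Rt).as_rotvec(degrees=True); n=int(np.ceil(np.linalg.norm(rv)/8.4-1e-6)) if np.linalg.norm(rv)>.05 else 0
    d=np.array(p)-s["ee_pos"]; sh=Rt.inv().apply(d)*1e3
    print("rot total",rv.round(2),"rows",n,"each",(rv/max(n,1)).round(2),"| then shift mm",sh.round(1),"len",np.linalg.norm(sh).round(1),"| shift if first",(Rc.inv().apply(d)*1e3).round(1))
off=.1673
E
python3 - <<'E'
from h import *; from kin import tool
c,s_=np.cos(np.radians(40)),np.sin(np.radians(40))
hx=np.array([.992,-.128,0]);hy=np.array([.128,.992,0]); t=hy*c-np.array([0,0,s_]); Rt=tool(t,hx)
g=np.array([.558,.0395,.037]); plan(g-(off+.12)*t,Rt)
E
```

```text
rot total [-57.16  24.84 122.44] rows 17 each [-3.36  1.46  7.2 ] | then shift mm [-159.6  101.2  -25.7] len 190.7 | shift if first [   8.6 -158.6  105.5]
```

>>> {"fn": "carry_out", "kwargs": {
  "rows": [
    [[-3.36,1.46,7.2],[0,0,0],93],
    [[-3.36,1.46,7.2],[0,0,0],93],
    [[-3.36,1.46,7.2],[0,0,0],93],
    [[-3.36,1.46,7.2],[0,0,0],93],
    [[-3.36,1.46,7.2],[0,0,0],93],
    [[-3.36,1.46,7.2],[0,0,0],93],
    [[-3.36,1.46,7.2],[0,0,0],93],
    [[-3.36,1.46,7.2],[0,0,0],93]
  ]
}}

```text
t: 31.65
ee_pos: [0.4452, -0.0446, 0.3278]
tcp_rot: [-0.161, 0.199, 0.949, 0.183]
wrist_force: [-0.4, 0.9, -0.2]
gripper_width: 0.0927
```

>>> {"fn": "carry_out", "kwargs": {
  "rows": [
    [[-3.36,1.46,7.2],[0,0,0],93],
    [[-3.36,1.46,7.2],[0,0,0],93],
    [[-3.36,1.46,7.2],[0,0,0],93],
    [[-3.36,1.46,7.2],[0,0,0],93],
    [[-3.36,1.46,7.2],[0,0,0],93],
    [[-3.36,1.46,7.2],[0,0,0],93],
    [[-3.36,1.46,7.2],[0,0,0],93],
    [[-3.36,1.46,7.2],[0,0,0],93]
  ]
}}

```text
t: 32.45
ee_pos: [0.4452, -0.0447, 0.3278]
tcp_rot: [-0.271, 0.639, 0.651, 0.308]
wrist_force: [-0.5, -0.4, -0.2]
gripper_width: 0.0924
```

>>> {"fn": "carry_out", "kwargs": {
  "rows": [
    [[-3.36,1.46,7.2],[0,0,0],93],
    [[0,0,0],[-31.9,20.2,-5.1],93],
    [[0,0,0],[-31.9,20.2,-5.1],93],
    [[0,0,0],[-31.9,20.2,-5.1],93],
    [[0,0,0],[-31.9,20.2,-5.1],93],
    [[0,0,0],[-31.9,20.2,-5.1],93],
    [[0,0,0],[0,0,0],93],
    [[0,0,0],[0,0,0],93]
  ]
}}

```text
t: 33.25
ee_pos: [0.5298, -0.1786, 0.2219]
tcp_rot: [-0.279, 0.68, 0.599, 0.318]
wrist_force: [-0.1, -0.0, -0.0]
gripper_width: 0.093
```

```bash
python3 - <<'E'
from h import *; import kin; from kin import *
s=log(); print("fk",kin.fk(s["joint_pos"])[0],(kin.fk(s["joint_pos"])[1].inv()*rot(s)).as_rotvec())
c,s_=np.cos(np.radians(40)),np.sin(np.radians(40))
hx=np.array([.992,-.128,0]);hy=np.array([.128,.992,0]); t=hy*c-np.array([0,0,s_]); Rt=tool(t,hx)
g=np.array([.558,.0395,.037]); plan(g-(off+.12)*t,Rt)
w=cams.camera("wrist"); save(w,"w8.png",s=1.25)
for n in["jar_mid","holder"]:
  for p in (w,cams.camera("side")):
    for d in cams.mark_of(p,n)[:2]: print(n,round(d["conf"],2),np.array(d["point"]))
P,uv=cloud(w,np.ones((400,640),bool)); k=(np.hypot(P[:,0]-.558,P[:,1]-.0395)<.055)
h=k&(P[:,2]>.009)&(P[:,2]<.016); print("holder rim",cv2.minAreaRect(P[h][:,:2].astype(np.float32)),h.sum())
E
```

```text
t 33.25 q [-0.525  0.695  1.713  0.827  1.288 -0.872] p [ 0.53  -0.179  0.222] w 93.0 F [-0.1 -0.  -0. ]
fk [ 0.529 -0.179  0.222] [ 0.  0. -0.]
rot total [-0.   -0.02  0.02] rows 0 each [-0.   -0.02  0.02] | then shift mm [-0.3  0.  -0. ] len 0.3 | shift if first [-0.3  0.  -0. ]
jar_mid 0.76 [0.558 0.04  0.038]
jar_mid 0.6 [0.559 0.041 0.043]
holder 0.2 [ 0.445 -0.046  0.012]
holder 0.96 [ 0.329 -0.083 -0.001]
holder 0.64 [ 0.503 -0.282  0.001]
holder rim ((0.5579765439033508, 0.03981007635593414), (0.07199660688638687, 0.07014123350381851), 82.3487548828125) 1279
```

View pics/w8.png

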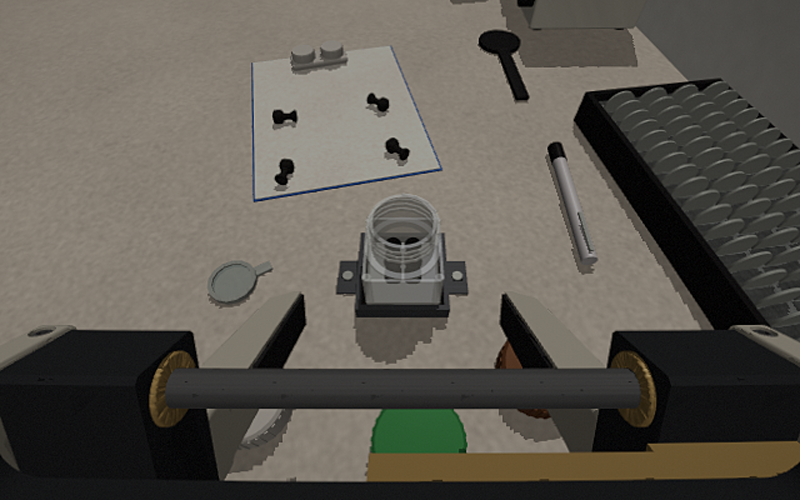

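>>> {"fn": "carry_out", "kwargs": {
  "rows": [
    [[0,0,0],[-0.3,0,20],93],
    [[0,0,0],[0,0,30],93],
    [[0,0,0],[0,0,30],93],
    [[0,0,0],[0,0,25],93],
    [[0,0,0],[0,0,15],93],
    [[0,0,0],[0,0,0],93],
    [[0,0,0],[0,0,0],50],
    [[0,0,0],[0,0,0],50]
  ]
}}

```text
t: 34.4
ee_pos: [0.5422, -0.0885, 0.1464]
tcp_rot: [-0.278, 0.68, 0.599, 0.318]
wrist_force: [0.3, 0.0, -0.1]
gripper_width: 0.0813
```

>>> {"fn": "carry_out", "kwargs": {
  "rows": [
    [[0,0,0],[0,0,0],50],
    [[0,0,0],[0,0,0],50],
    [[0,0,0],[0,0,0],50],
    [[0,0,0],[0,0,0],50],
    [[0,0,0],[0,0,0],50],
    [[0,0,0],[0,0,0],50],
    [[0,0,0],[0,0,0],50],
    [[0,0,0],[0,0,0],50]
  ]
}}

```text
t: 35.2
ee_pos: [0.5421, -0.0877, 0.1457]
tcp_rot: [-0.278, 0.68, 0.599, 0.318]
wrist_force: [0.0, -1.4, 4.1]
gripper_width: 0.056
```

```bash
python3 - <<'E'
from h import *; from kin import *
s=log(); Rc=rot(s); print(s["ft_torque"], Rc.inv().apply([0,0,1]))
json.dump(dict(p=list(s["ee_pos"]),q=list(s["tcp_rot"]),j=list(s["joint_pos"])),open("pick.json","w"))
# IK path: lift 100, translate to above tray, level, lower
off=.1673; q=np.array(s["joint_pos"])
P0=np.array(s["ee_pos"]); up=P0+[0,0,.12]
o=ik(up,Rc,q); print("lift",o.x,o.cost)
# level: rotate about tool y by +40 or -40?
for sg in(1,-1):
    Rl=Rc*R.from_euler('y',sg*40,degrees=True); print(sg,Rl.apply([0,0,1]))
    if abs(Rl.apply([0,0,1])[2])<.05:
        g=np.array([.503,-.24,.20]); t=Rl.apply([0,0,1]); pa=g-off*t; print("target TCP",pa)
        o2=ik(pa,Rl,o.x); print("level",o2.x,o2.cost)
        lowp=pa-[0,0,.07]; o3=ik(lowp,Rl,o2.x); print("low",o3.x,o3.cost)
        o4=ik(lowp,Rl*R.from_euler('z',180,degrees=True),o3.x+[0,0,0,0,0,3.14]); print("roll",o4.x,o4.cost)
        print("lift shift tool",Rc.inv().apply([0,0,120.]),"then from lift, rot 40 then shift",Rl.inv().apply(pa-up)*1e3,"lower",Rl.inv().apply([0,0,-70.]))
E
```

```text
t 35.2 q [-0.371  0.808  1.765  0.979  1.111 -0.951] p [ 0.542 -0.088  0.146] w 56.0 F [ 0.  -1.4  4.1]
[-0.049  0.133  0.027] [ 0.766  0.003 -0.643]
lift [-0.369  0.594  1.761  0.906  1.239 -0.76 ] 2.1368852363982334e-27
1 [ 0.127  0.992 -0.   ]
target TCP [ 0.482 -0.406  0.2  ]
level [-0.88   0.962  1.389  0.988  2.077 -0.938] 6.1136996321292045e-21
low [-0.88   1.077  1.358  0.952  2.03  -1.016] 1.0130816629549065e-24
roll [-0.88   1.077  1.358  0.952  2.03   2.125] 2.6616043263404067e-22
lift shift tool [ 91.905   0.326 -77.158] then from lift, rot 40 then shift [ -65.712  -19.532 -323.292] lower [-70.     -0.19    0.018]
-1 [ 0.025  0.172 -0.985]
```

>>> {"fn": "carry_out", "kwargs": {
  "rows": [
    [[0,0,0],[5,0,-4.2],50],
    [[0,0,0],[10,0,-8.4],50],
    [[0,0,0],[12,0,-10.1],50],
    [[0,0,0],[15,0,-12.6],50],
    [[0,0,0],[15,0,-12.6],50],
    [[0,0,0],[15,0,-12.6],50],
    [[0,0,0],[12,0.3,-10.1],50],
    [[0,0,0],[8,0,-6.6],50]
  ]
}}

```text
t: 36.0
ee_pos: [0.542, -0.0876, 0.2676]
tcp_rot: [-0.278, 0.68, 0.6, 0.318]
wrist_force: [-0.0, -0.6, -1.0]
gripper_width: 0.0557
```

```bash
python3 - <<'E'
from h import *
s=log(); w=cams.camera("wrist"); save(w,"w9.png",s=1.25)
for p in (w,cams.camera("side")):
    for d in cams.mark_of(p,"jar_mid")[:3]: print(round(d["conf"],2),np.array(d["point"]))
E
```

```text
t 36.0 q [-0.37   0.59   1.761  0.904  1.241 -0.759] p [ 0.542 -0.088  0.268] w 55.7 F [-0.  -0.6 -1. ]
0.81 [0.562 0.037 0.16 ]
0.31 [0.489 0.368 0.006]
```

View pics/w9.png

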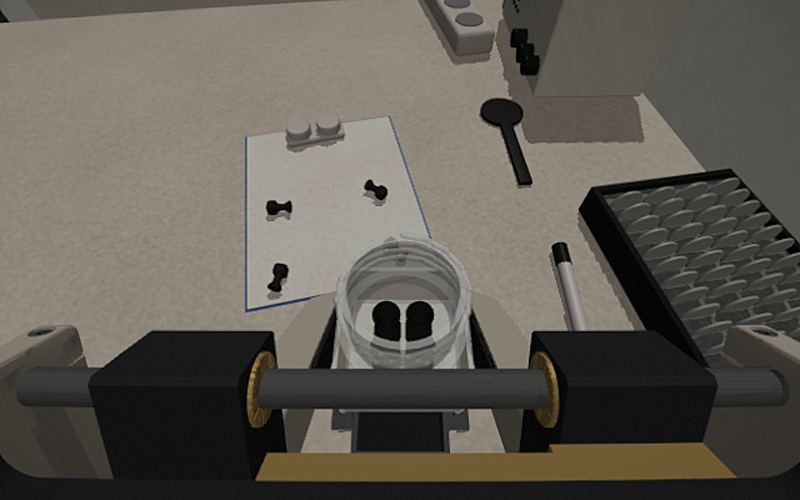

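>>> {"fn": "carry_out", "kwargs": {
  "rows": [
    [[0,8,0],[0,0,0],50],
    [[0,8,0],[0,0,0],50],
    [[0,8,0],[0,0,0],50],
    [[0,8,0],[0,0,0],50],
    [[0,8,0],[0,0,0],50],
    [[0,0,0],[0,-2,-15],50],
    [[0,0,0],[0,-2,-25],50],
    [[0,0,0],[0,-2,-30],50]
  ]
}}

```text
t: 37.0
ee_pos: [0.5267, -0.1573, 0.265]
tcp_rot: [-0.466, 0.532, 0.469, 0.529]
wrist_force: [-0.1, -0.8, -2.1]
gripper_width: 0.0558
```

>>> {"fn": "carry_out", "kwargs": {
  "rows": [
    [[0,0,0],[-9,-2,-36],50],
    [[0,0,0],[-9,-2,-36],50],
    [[0,0,0],[-9,-2,-36],50],
    [[0,0,0],[-9,-2,-36],50],
    [[0,0,0],[-10,-2,-36],50],
    [[0,0,0],[-10,-2,-36],50],
    [[0,0,0],[-10,-2,-25],50],
    [[0,0,0],[0,-1,-12],50]
  ]
}}

```text
t: 37.8
ee_pos: [0.4787, -0.4077, 0.1981]
tcp_rot: [-0.466, 0.532, 0.467, 0.53]
wrist_force: [-0.1, 1.2, -1.8]
gripper_width: 0.0556
```

```bash
python3 - <<'E'
from h import *
from kin import *
s=log(); Rc=rot(s); t=Rc.apply([0,0,1]); print("t",t,"grasp",s["ee_pos"]+off*t, "y",Rc.apply([0,1,0]))
o=ik(s["ee_pos"]-[0,0,.075],Rc*R.from_euler('z',180,degrees=True),np.array(s["joint_pos"])+[0,0,0,0,0,3.1]);print(o.x,o.cost)
sd=cams.camera("side")
for d in cams.mark_of(sd,"tray")[:2]: print(round(d["conf"],2),np.array(d["point"]))
m=cams.regions_of(sd,"tray")[0]["mask"]; P,_=cloud(sd,m); k=(P[:,2]>.02)&(P[:,2]<.032); print(cv2.minAreaRect(P[k][:,:2].astype(np.float32)),k.sum(), P[:,:2].min(0),P[:,:2].max(0))
E
```

```text
t 37.8 q [-0.886  0.964  1.391  0.981  2.075 -0.942] p [ 0.479 -0.408  0.198] w 55.6 F [-0.1  1.2 -1.8]
t [ 0.13   0.992 -0.003] grasp [ 0.5   -0.242  0.198] y [ 0.992 -0.13  -0.   ]
[-0.885  1.087  1.357  0.944  2.024  2.118] 8.902999302999103e-24
((0.5764754414558411, -0.24886807799339294), (0.08855536580085754, 0.19710803031921387), 25.124267578125) 288 [ 0.442 -0.459] [ 0.604 -0.174]
```

>>> {"fn": "carry_out", "kwargs": {
  "rows": [
    [[0,0,0],[-10,-3,0],50],
    [[0,0,0],[-20,-5,0],50],
    [[0,0,0],[-18,-5,0],50],
    [[0,0,8.5],[0,0,0],50],
    [[0,0,8.5],[0,0,0],50],
    [[0,0,8.5],[0,0,0],50],
    [[0,0,8.5],[0,0,0],50],
    [[0,0,8.5],[0,0,0],50]
  ]
}}

```text
t: 38.75
ee_pos: [0.4675, -0.4029, 0.151]
tcp_rot: [-0.629, 0.665, 0.242, 0.324]
wrist_force: [0.9, 1.2, -1.4]
gripper_width: 0.0557
```

>>> {"fn": "carry_out", "kwargs": {
  "rows": [
    [[0,0,8.5],[0,0,0],50],
    [[0,0,8.5],[0,0,0],50],
    [[0,0,8.5],[0,0,0],50],
    [[0,0,8.5],[0,0,0],50],
    [[0,0,8.5],[0,0,0],50],
    [[0,0,8.5],[0,0,0],50],
    [[0,0,8.5],[0,0,0],50],
    [[0,0,8.5],[0,0,0],50]
  ]
}}

```text
t: 39.55
ee_pos: [0.4675, -0.4029, 0.1509]
tcp_rot: [0.702, -0.686, 0.171, 0.083]
wrist_force: [-0.1, -0.7, -1.5]
gripper_width: 0.0558
```

>>> {"fn": "carry_out", "kwargs": {
  "rows": [
    [[0,0,8.5],[0,0,0],50],
    [[0,0,8.5],[0,0,0],50],
    [[0,0,8.5],[0,0,0],50],
    [[0,0,8.5],[0,0,0],50],
    [[0,0,8.5],[0,0,0],50],
    [[0,0,8.5],[0,0,0],50],
    [[0,0,8.5],[0,0,0],50],
    [[0,0,8.5],[0,0,0],50]
  ]
}}

```text
t: 40.35
ee_pos: [0.4675, -0.4029, 0.151]
tcp_rot: [0.536, -0.473, 0.526, 0.462]
wrist_force: [0.1, -0.0, -0.4]
gripper_width: 0.0556
```

>>> {"fn": "carry_out", "kwargs": {
  "rows": [
    [[0,0,0],[0,0,0],50],
    [[0,0,0],[0,0,0],50],
    [[0,0,0],[0,0,0],50],
    [[0,0,0],[0,0,0],50],
    [[0,0,0],[0,0,0],50],
    [[0,0,0],[0,0,0],50],
    [[0,0,0],[0,0,0],50],
    [[0,0,0],[0,0,0],50]
  ]
}}

```text
t: 41.15
ee_pos: [0.4674, -0.4038, 0.1517]
tcp_rot: [0.537, -0.475, 0.524, 0.459]
wrist_force: [0.6, 0.5, -1.7]
gripper_width: 0.0558
```

```bash
python3 - <<'E'
from h import *
s=log(); Rc=rot(s); t=Rc.apply([0,0,1]); print("t",t,"jar z",Rc.apply([.766,.003,-.643]))
sd=cams.camera("side"); save(sd,"s10.png",(250,200,420,370),3.5)
for d in cams.mark_of(sd,"clean1_mid")[:6]: print(round(d["conf"],2),np.array(d["point"]),pix(sd,d["point"]))
E
```

```text
t 41.15 q [-0.895  1.027  1.406  0.938  2.039  2.094] p [ 0.467 -0.404  0.152] w 55.8 F [ 0.6  0.5 -1.7]
t [ 0.127  0.992 -0.   ] jar z [-0.063 -0.641 -0.765]
```

View pics/s10.png

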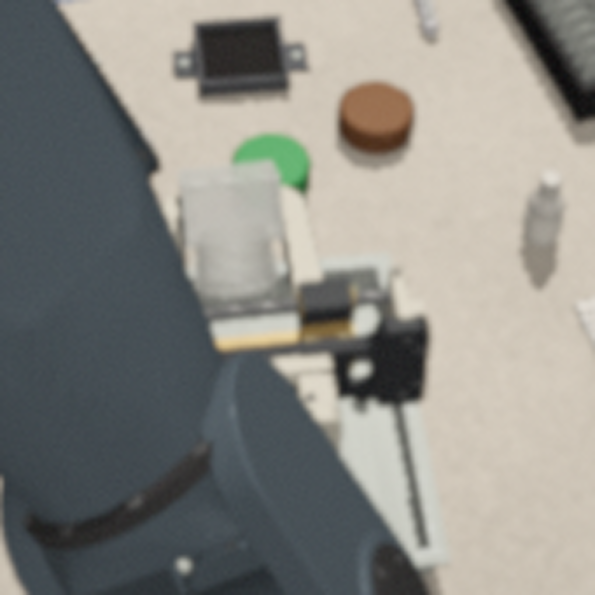

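>>> {"fn": "carry_out", "kwargs": {
  "rows": [
    [[0,0,-8.5],[0,0,0],50],
    [[0,0,-8.5],[0,0,0],50],
    [[0,0,-8.5],[0,0,0],50],
    [[0,0,-8.5],[0,0,0],50],
    [[0,0,-8.5],[0,0,0],50],
    [[0,0,-8.5],[0,0,0],50],
    [[0,0,-8.5],[0,0,0],50],
    [[0,0,-8.5],[0,0,0],50]
  ]
}}

```text
t: 42.05
ee_pos: [0.4674, -0.4038, 0.1517]
tcp_rot: [0.703, -0.687, 0.167, 0.078]
wrist_force: [0.0, 0.5, -1.5]
gripper_width: 0.0559
```

>>> {"fn": "carry_out", "kwargs": {
  "rows": [
    [[0,0,-8.5],[0,0,0],50],
    [[0,0,-8.5],[0,0,0],50],
    [[0,0,-8.5],[0,0,0],50],
    [[0,0,-8.5],[0,0,0],50],
    [[0,0,-8.5],[0,0,0],50],
    [[0,0,-8.5],[0,0,0],50],
    [[0,0,-8.5],[0,0,0],50],
    [[0,0,-8.5],[0,0,0],50]
  ]
}}

```text
t: 42.85
ee_pos: [0.4674, -0.4038, 0.1517]
tcp_rot: [-0.626, 0.663, 0.246, 0.328]
wrist_force: [0.3, 0.3, -0.2]
gripper_width: 0.0558
```

>>> {"fn": "carry_out", "kwargs": {
  "rows": [
    [[0,0,-8.5],[0,0,0],50],
    [[0,0,-8.5],[0,0,0],50],
    [[0,0,-8.5],[0,0,0],50],
    [[0,0,-8.5],[0,0,0],50],
    [[0,0,-8.5],[0,0,0],50],
    [[0,0,0],[15,4,0],50],
    [[0,0,0],[20,5,0],50],
    [[0,0,0],[13,4,0],50]
  ]
}}

```text
t: 43.65
ee_pos: [0.4808, -0.4056, 0.2019]
tcp_rot: [-0.467, 0.531, 0.467, 0.53]
wrist_force: [0.4, 0.6, -2.0]
gripper_width: 0.0557
```

>>> {"fn": "carry_out", "kwargs": {
  "rows": [
    [[0,0,0],[5,1,20],50],
    [[0,0,0],[9,2,36],50],
    [[0,0,0],[10,2,36],50],
    [[0,0,0],[10,2,36],50],
    [[0,0,0],[10,2,36],50],
    [[0,0,0],[10,2,36],50],
    [[0,0,0],[9,2,36],50],
    [[0,0,0],[4,2,25],50]
  ]
}}

```text
t: 44.45
ee_pos: [0.5285, -0.1463, 0.2682]
tcp_rot: [-0.467, 0.531, 0.468, 0.53]
wrist_force: [-0.3, 0.5, -0.9]
gripper_width: 0.0561
```

```bash
python3 - <<'E'
from h import *
s=log(); pk=json.load(open("pick.json")); q=pk["q"]; Rp=R.from_quat([q[1],q[2],q[3],q[0]])
plan(np.array(pk["p"])+[0,0,.12],Rp)
sd=cams.camera("side"); t=cams.camera("top"); w=cams.camera("wrist")
a=cv2.resize(sd["color"][240:380,270:400],None,fx=3,fy=3); b=cv2.resize(w["color"][150:330,200:440],None,fx=1.6,fy=1.6)
c=np.zeros((420,780,3),np.uint8); c[:a.shape[0],:a.shape[1]]=a; c[:b.shape[0],a.shape[1]:a.shape[1]+b.shape[1]]=b; cv2.imwrite("pics/c11.png",c[:,:,::-1])
for p in(sd,t):
  for d in cams.mark_of(p,"clean1_mid")[:8]: print(round(d["conf"],2),np.array(d["point"]),pix(p,d["point"]).round())
E
```

```text
t 44.45 q [-0.512  0.706  1.736  1.269  1.815 -0.909] p [ 0.528 -0.146  0.268] w 56.1 F [-0.3  0.5 -0.9]
rot total [ -0.12 -39.98  -0.11] rows 5 each [-0.02 -8.   -0.02] | then shift mm [36.5  6.  47.4] len 60.2 | shift if first [-2.5  6.1 59.8]
0.46 [ 0.483 -0.295  0.011] [321. 326.]
```

View pics/c11.png

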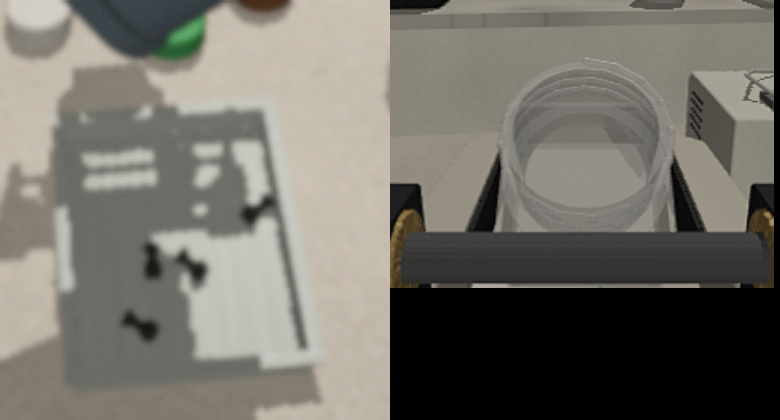

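>>> {"fn": "carry_out", "kwargs": {
  "rows": [
    [[0,0,0],[-1.2,3,30],50],
    [[0,0,0],[-1.3,3.1,29.8],50],
    [[0,-8,0],[0,0,0],50],
    [[0,-8,0],[0,0,0],50],
    [[0,-8,0],[0,0,0],50],
    [[0,-8,0],[0,0,0],50],
    [[-0.1,-8,-0.1],[0,0,0],50],
    [[0,0,0],[0,0,0],50]
  ]
}}

```text
t: 45.5
ee_pos: [0.542, -0.0907, 0.2647]
tcp_rot: [-0.276, 0.681, 0.599, 0.318]
wrist_force: [0.4, 0.3, -1.0]
gripper_width: 0.0559
```

```bash
python3 - <<'E'
from h import *
s=log(); pk=json.load(open("pick.json")); q=pk["q"]; Rp=R.from_quat([q[1],q[2],q[3],q[0]])
plan(np.array(pk["p"])+[0,0,.12],Rp)
w=cams.camera("wrist"); P,uv=cloud(w,np.ones((400,640),bool)); k=(np.hypot(P[:,0]-.558,P[:,1]-.0395)<.06)
for d in cams.mark_of(w,"jar_mid")[:2]: print(np.array(d["point"]),d["conf"])
print("down in tool",rot(s).inv().apply([0,0,-1]))
# jar tilt check: rim fit
g=s["ee_pos"]+off*rot(s).apply([0,0,1]); print("grasp",g)
k=(np.hypot(P[:,0]-g[0],P[:,1]-g[1])<.03)&(P[:,2]>g[2]+.02)&(P[:,2]<g[2]+.06)
z=np.percentile(P[k][:,2],[50,90,98]); print(z-g[2],k.sum()); r_=P[k][P[k][:,2]>g[2]+.033]
A=np.c_[r_[:,:2]-g[:2],np.ones(len(r_))]; print(len(r_),np.linalg.lstsq(A,r_[:,2]-g[2],rcond=None)[0])
E
```

```text
t 45.5 q [-0.375  0.596  1.761  0.903  1.238 -0.765] p [ 0.542 -0.091  0.265] w 55.9 F [ 0.4  0.3 -1. ]
rot total [0.18 0.15 0.05] rows 1 each [0.18 0.15 0.05] | then shift mm [ 2.7 -0.3  1.6] len 3.1 | shift if first [ 2.7 -0.3  1.6]
[0.56  0.032 0.156] 0.8
down in tool [-0.764 -0.005  0.645]
grasp [0.559 0.036 0.157]
[0.033 0.036 0.036] 5362
2504 [-0.011 -0.     0.035]
```

>>> {"fn": "carry_out", "kwargs": {
  "rows": [
    [[0.18,0.15,0.05],[2.7,-0.3,1.6],50],
    [[0,0,0],[-15.3,0,12.9],50],
    [[0,0,0],[-15.3,0,12.9],50],
    [[0,0,0],[-15.3,-0.1,12.9],50],
    [[0,0,0],[-15.3,-0.1,12.9],50],
    [[0,0,0],[-7.7,0,6.4],50],
    [[0,0,0],[0,0,0],50],
    [[0,0,0],[0,0,0],50]
  ]
}}

```text
t: 46.4
ee_pos: [0.5421, -0.0866, 0.1755]
tcp_rot: [-0.28, 0.679, 0.599, 0.319]
wrist_force: [-0.8, 0.2, -1.7]
gripper_width: 0.0561
```

```bash
python3 - <<'E'
from h import *
s=log(); pk=json.load(open("pick.json")); q=pk["q"]; Rp=R.from_quat([q[1],q[2],q[3],q[0]])
plan(np.array(pk["p"]),Rp)
E
```

```text
t 46.4 q [-0.369  0.752  1.771  0.962  1.142 -0.906] p [ 0.542 -0.087  0.175] w 56.1 F [-0.8  0.2 -1.7]
rot total [-0.08 -0.19  0.02] rows 1 each [-0.08 -0.19  0.02] | then shift mm [-23.5   0.   18.3] len 29.8 | shift if first [-23.6   0.   18.2]
```

>>> {"fn": "carry_out", "kwargs": {
  "rows": [
    [[-0.08,-0.19,0],[-4.7,0,3.2],50],
    [[0,0,0],[-4.6,0,3.8],50],
    [[0,0,0],[-4.6,0,3.8],50],
    [[0,0,0],[-4.6,0,3.8],50],
    [[0,0,0],[-3,0,2.5],50],
    [[0,0,0],[-1.5,0,1.2],50],
    [[0,0,0],[0,0,0],50],
    [[0,0,0],[0,0,0],50]
  ]
}}

```text
t: 47.2
ee_pos: [0.5419, -0.0872, 0.1458]
tcp_rot: [-0.278, 0.68, 0.599, 0.318]
wrist_force: [-0.1, -0.1, 0.3]
gripper_width: 0.0559
```

```bash
python3 - <<'E'
from h import *
s=log(); pk=json.load(open("pick.json")); q=pk["q"]; Rp=R.from_quat([q[1],q[2],q[3],q[0]])
plan(np.array(pk["p"]),Rp)
E
```

```text
t 47.2 q [-0.37   0.808  1.766  0.979  1.11  -0.952] p [ 0.542 -0.087  0.146] w 55.9 F [-0.1 -0.1  0.3]
rot total [-0.01  0.03  0.03] rows 1 each [-0.01  0.03  0.03] | then shift mm [-0.4  0.2 -0.3] len 0.5 | shift if first [-0.4  0.2 -0.3]
```

>>> {"fn": "carry_out", "kwargs": {
  "rows": [
    [[0,0,0],[-0.4,0,0.3],50],
    [[0,0,0],[0,0,0],93],
    [[0,0,0],[0,0,0],93],
    [[0,0,0],[0,0,0],93],
    [[0,0,0],[0,0,0],93],
    [[0,0,0],[0,0,0],93],
    [[0,0,0],[0,0,0],93],
    [[0,0,0],[0,0,0],93]
  ]
}}

```text
t: 48.0
ee_pos: [0.5419, -0.0873, 0.1452]
tcp_rot: [-0.278, 0.68, 0.6, 0.318]
wrist_force: [0.3, 0.6, -0.1]
gripper_width: 0.0929
```

>>> {"fn": "carry_out", "kwargs": {
  "rows": [
    [[0,0,0],[0,0,-10],93],
    [[0,0,0],[0,0,-25],93],
    [[0,0,0],[0,0,-30],93],
    [[0,0,0],[0,0,-30],93],
    [[0,0,0],[0,0,-25],93],
    [[0,0,0],[0,0,0],93],
    [[0,0,0],[0,0,0],93],
    [[0,0,0],[0,0,0],93]
  ]
}}

```text
t: 48.8
ee_pos: [0.5298, -0.1777, 0.2218]
tcp_rot: [-0.279, 0.68, 0.599, 0.317]
wrist_force: [0.4, -0.3, 0.7]
gripper_width: 0.093
```

```bash
python3 - <<'E'
from h import *; from kin import tool
s=log(); w=cams.camera("wrist"); sd=cams.camera("side"); tp=cams.camera("top")
for p in(w,sd,tp):
  for d in cams.mark_of(p,"jar_mid")[:2]: print("jar",np.array(d["point"]),d["conf"])
P,uv=cloud(w,np.ones((400,640),bool)); k=(np.hypot(P[:,0]-.558,P[:,1]-.0395)<.045)&(P[:,2]>.069)&(P[:,2]<.09)
print("rim",cv2.minEnclosingCircle(P[k][:,:2].astype(np.float32)),np.percentile(P[k][:,2],[5,50,95]),k.sum())
# used suckers
for nm,p in(("w",w),("s",sd),("t",tp)):
  for d in cams.regions_of(p,"used1_mid")[:8]:
    Q,_=cloud(p,d["mask"]); print(nm,round(d["conf"],2),d["mask"].sum(),Q.mean(0) if len(Q) else None)
  P,uv=cloud(p,np.ones((400,640),bool)); col=p["color"].reshape(-1,3)[uv[:,1]*640+uv[:,0]].max(1)
  k=(P[:,0]>.40)&(P[:,0]<.62)&(P[:,1]>.13)&(P[:,1]<.4)&(col<60)&(P[:,2]<.03)&(P[:,2]>-.02)
  im=np.zeros((400,640),np.uint8); im[uv[k][:,1],uv[k][:,0]]=1
  n,l,st,ce=cv2.connectedComponentsWithStats(im)
  for i in range(1,n):
    if st[i,4]>10: Q,_=cloud(p,l==i); print(nm,"dark",st[i,4],Q.mean(0),ce[i])
# go above pad, tool down; yaw with q6 moderate
plan([.50,.22,.40],tool(np.array([0,0,-1.]),[0,1,0]))
E
```

```text
t 48.8 q [-0.524  0.695  1.714  0.827  1.287 -0.874] p [ 0.53  -0.178  0.222] w 93.0 F [ 0.4 -0.3  0.7]
jar [0.557 0.037 0.042] 0.78
jar [0.56  0.047 0.044] 0.52
jar [0.559 0.037 0.042] 0.83
rim ((0.5589734315872192, 0.04054564610123634), 0.025091251358389854) [0.069 0.073 0.074] 1001
w 0.46 245 [0.461 0.165 0.009]
w dark 153 [0.573 0.235 0.011] [313.804  92.072]
w dark 149 [0.456 0.248 0.01 ] [226.691  92.879]
w dark 178 [0.571 0.181 0.01 ] [317.331 119.   ]
w dark 192 [0.461 0.164 0.01 ] [227.427 136.865]
t 0.49 65 [0.461 0.166 0.01 ]
rot total [ 42.2  -36.93 -90.33] rows 13 each [ 3.25 -2.84 -6.95] | then shift mm [  30.   398.2 -177.6] len 437.1 | shift if first [387.9 -79.7 185. ]
```

>>> {"fn": "carry_out", "kwargs": {
  "rows": [
    [[0,0,0],[20,-4,5],93],
    [[0,0,0],[40.8,-8,18],93],
    [[0,0,0],[40.8,-8,18],93],
    [[0,0,0],[40.8,-8,20],93],
    [[0,0,0],[40.8,-8,20],93],
    [[0,0,0],[40.8,-8,20],93],
    [[0,0,0],[40.8,-8,20],93],
    [[0,0,0],[40.8,-9,20],93]
  ]
}}

```text
t: 50.05
ee_pos: [0.5072, 0.1333, 0.3663]
tcp_rot: [-0.278, 0.68, 0.599, 0.318]
wrist_force: [0.7, -0.1, 0.6]
gripper_width: 0.093
```

>>> {"fn": "carry_out", "kwargs": {
  "rows": [
    [[0,0,0],[40.8,-9,20],93],
    [[0,0,0],[41,-9,20],93],
    [[3.25,-2.84,-6.95],[0,0,0],93],
    [[3.25,-2.84,-6.95],[0,0,0],93],
    [[3.25,-2.84,-6.95],[0,0,0],93],
    [[3.25,-2.84,-6.95],[0,0,0],93],
    [[3.25,-2.84,-6.95],[0,0,0],93],
    [[3.25,-2.84,-6.95],[0,0,0],93]
  ]
}}

```text
t: 50.85
ee_pos: [0.5002, 0.2164, 0.4021]
tcp_rot: [-0.166, 0.405, 0.879, 0.189]
wrist_force: [-0.0, 0.1, -0.1]
gripper_width: 0.0931
```

>>> {"fn": "carry_out", "kwargs": {
  "rows": [
    [[3.25,-2.84,-6.95],[0,0,0],93],
    [[3.25,-2.84,-6.95],[0,0,0],93],
    [[3.25,-2.84,-6.95],[0,0,0],93],
    [[3.25,-2.84,-6.95],[0,0,0],93],
    [[3.25,-2.84,-6.95],[0,0,0],93],
    [[3.25,-2.84,-6.95],[0,0,0],93],
    [[3.25,-2.84,-6.95],[0,0,0],93],
    [[0,0,0],[0,0,0],93]
  ]
}}

```text
t: 51.65
ee_pos: [0.5, 0.2167, 0.4022]
tcp_rot: [0.0, -0.001, 1.0, -0.001]
wrist_force: [-0.9, 0.5, 0.9]
gripper_width: 0.093
```

```bash
cat >> h.py <<'E'
def suckers(p,zmin=.005):
    P,uv=cloud(p,np.ones((400,640),bool)); col=p["color"].reshape(-1,3)[uv[:,1]*640+uv[:,0]].max(1)
    k=(P[:,0]>.38)&(P[:,0]<.64)&(P[:,1]>.10)&(P[:,1]<.42)&(col<70)&(P[:,2]<.025)&(P[:,2]>zmin)
    im=np.zeros((400,640),np.uint8); im[uv[k][:,1],uv[k][:,0]]=1
    n,l,st,ce=cv2.connectedComponentsWithStats(im); out=[]
    for i in range(1,n):
        if st[i,4]>40:
            Q,_=cloud(p,l==i); r=cv2.minAreaRect((Q[:,:2]*1000).astype(np.float32)); v=np.linalg.svd(Q[:,:2]-Q[:,:2].mean(0),full_matrices=False)[2][0]
            d=(Q[:,:2]-Q[:,:2].mean(0))@v; 
            out.append((Q.mean(0),np.array(r[0])/1000,np.array(r[1]),np.degrees(np.arctan2(v[1],v[0]))%180)); print("sucker mean",Q.mean(0).round(4),"rect",(np.array(r[0])/1000).round(4),np.round(r[1],1),"axis deg",out[-1][3].round(1),"z95",np.percentile(Q[:,2],95).round(4),"px",ce[i].round())
    return out
E
python3 - <<'E'
from h import *
s=log(); print(rot(s).as_matrix())
w=cams.camera("wrist"); save(w,"w12.png",s=1.25); suckers(w)
E
```

```text
t 51.65 q [ 0.324  0.344  1.668 -0.002  1.13  -1.249] p [0.5   0.217 0.402] w 93.0 F [-0.9  0.5  0.9]
[[-1.    -0.003  0.   ]
 [-0.003  1.    -0.001]
 [-0.    -0.001 -1.   ]]
sucker mean [0.455 0.251 0.013] rect [0.456 0.252] [12.3 23.8] axis deg 177.0 z95 0.015 px [351. 140.]
sucker mean [0.46  0.168 0.013] rect [0.46  0.167] [24.2 11.9] axis deg 75.0 z95 0.0153 px [281. 144.]
sucker mean [0.49  0.358 0.014] rect [0.493 0.364] [67.6 19.5] axis deg 6.5 z95 0.0194 px [437. 170.]
sucker mean [0.569 0.185 0.013] rect [0.57  0.184] [12.1 24. ] axis deg 127.2 z95 0.0155 px [297. 229.]
sucker mean [0.571 0.238 0.013] rect [0.571 0.238] [12.  23.3] axis deg 139.1 z95 0.0155 px [338. 231.]
```

View pics/w12.png

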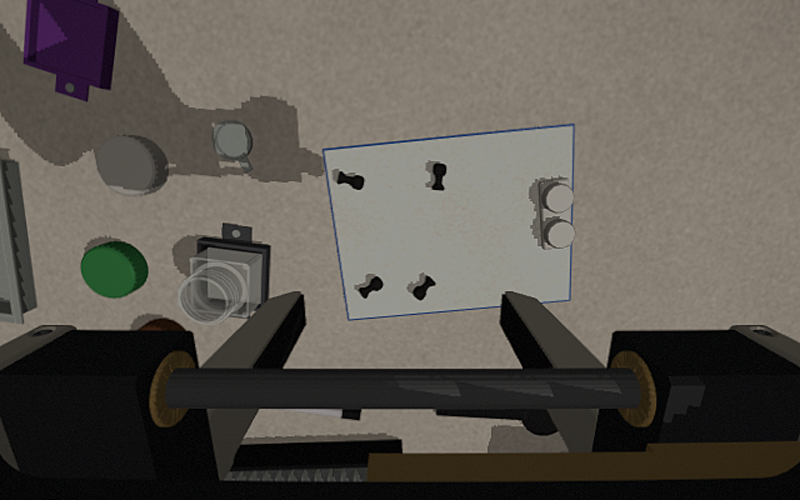

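>>> {"fn": "carry_out", "kwargs": {
  "rows": [
    [[0,0,3],[0,0,0],60],
    [[0,0,0],[22,17,20],50],
    [[0,0,0],[22,17,30],40],
    [[0,0,0],[0,0,40],40],
    [[0,0,0],[0,0,40],40],
    [[0,0,0],[0,0,40],40],
    [[0,0,0],[0,0,10],40],
    [[0,0,0],[0,0,0],40]
  ]
}}

```text
t: 52.5
ee_pos: [0.458, 0.2524, 0.2215]
tcp_rot: [-0.002, 0.027, 1.0, -0.0]
wrist_force: [-0.0, 0.5, -0.1]
gripper_width: 0.0403
```

```bash
python3 - <<'E'
from h import *
s=log(); Rc=rot(s).as_matrix(); print(Rc)
w=cams.camera("wrist"); save(w,"w13.png",s=1.25); suckers(w,0.007)
d=np.array([.456,.252,.1905])-s["ee_pos"]; print("shift to (.456,.252)",Rc.T@d*1e3)
E
```

```text
t 52.5 q [ 0.415  0.57   1.851  0.001  0.724 -1.102] p [0.458 0.252 0.222] w 40.3 F [-0.   0.5 -0.1]
[[-0.999  0.055 -0.003]
 [ 0.055  0.999 -0.001]
 [ 0.003 -0.001 -1.   ]]
sucker mean [0.455 0.252 0.013] rect [0.456 0.252] [11.9 25.3] axis deg 177.2 z95 0.0153 px [319. 228.]
sucker mean [0.459 0.168 0.013] rect [0.459 0.167] [25.6 12.3] axis deg 75.3 z95 0.0152 px [196. 240.]
sucker mean [0.47  0.357 0.014] rect [0.472 0.36 ] [14.2 28.8] axis deg 148.5 z95 0.0185 px [477. 243.]
sucker mean [0.562 0.245 0.011] rect [0.563 0.246] [11.8  7.8] axis deg 49.9 z95 0.014 px [318. 359.]
shift to (.456,.252) [ 1.906 -0.522 31.044]
```

Consistent. Descend, close, lift and go over the jar.

>>> {"fn": "carry_out", "kwargs": {
  "rows": [
    [[0,0,0],[1.9,-0.5,15],40],
    [[0,0,0],[0,0,12],40],
    [[0,0,0],[0,0,4],40],
    [[0,0,0],[0,0,0],5],
    [[0,0,0],[0,0,0],5],
    [[0,0,0],[0,0,0],5],
    [[0,0,0],[0,0,0],5],
    [[0,0,0],[0,0,0],5]
  ]
}}

```text
t: 53.35
ee_pos: [0.4563, 0.2523, 0.1916]
tcp_rot: [0.0, 0.026, 1.0, -0.0]
wrist_force: [0.2, -0.2, 2.9]
gripper_width: 0.0122
```

>>> {"fn": "carry_out", "kwargs": {
  "rows": [
    [[0,0,0],[0,0,-5],5],
    [[0,0,0],[0,0,-20],5],
    [[0,0,0],[0,0,-40],5],
    [[0,0,0],[0,0,-40],5],
    [[0,0,0],[0,0,-15],5],
    [[0,0,0],[0,0,0],5],
    [[0,0,0],[0,0,0],5],
    [[0,0,0],[0,0,0],5]
  ]
}}

```text
t: 54.15
ee_pos: [0.4558, 0.2521, 0.3099]
tcp_rot: [-0.001, 0.026, 1.0, -0.001]
wrist_force: [0.4, 0.2, 0.2]
gripper_width: 0.0121
```

```bash
python3 - <<'E'
from h import *
s=log(); w=cams.camera("wrist"); suckers(w,0.007)
d=np.array([.558,.0397,.31])-s["ee_pos"]; print("shift to jar",rot(s).inv().apply(d)*1e3)
P,uv=cloud(w,np.ones((400,640),bool)); col=w["color"].reshape(-1,3)[uv[:,1]*640+uv[:,0]].max(1)
tip=s["ee_pos"]-[0,0,.186]; print("tip",tip)
k=(np.linalg.norm(P-tip,axis=1)<.03)&(col<60); L=rot(s).inv().apply(P[k]-s["ee_pos"])*1e3; print(k.sum(),L.min(0),L.max(0)) if k.any() else print("none"); save(w,"w14.png",(200,120,440,300),3)
E
```

```text
t 54.15 q [ 0.416  0.422  1.813 -0.     0.909 -1.103] p [0.456 0.252 0.31 ] w 12.1 F [0.4 0.2 0.2]
sucker mean [0.459 0.168 0.013] rect [0.46  0.167] [24.5 12. ] axis deg 75.1 z95 0.0152 px [233. 206.]
sucker mean [0.47  0.357 0.015] rect [0.47 0.36] [12.2 27.4] axis deg 148.0 z95 0.0191 px [433. 207.]
sucker mean [0.504 0.363 0.015] rect [0.506 0.365] [12.  27.3] axis deg 142.8 z95 0.019 px [438. 240.]
shift to jar [-113.065 -206.795   -0.033]
tip [0.456 0.252 0.124]
1062 [-11.874 -19.108 157.815] [ 13.369  21.1   186.909]
```

View pics/w14.png

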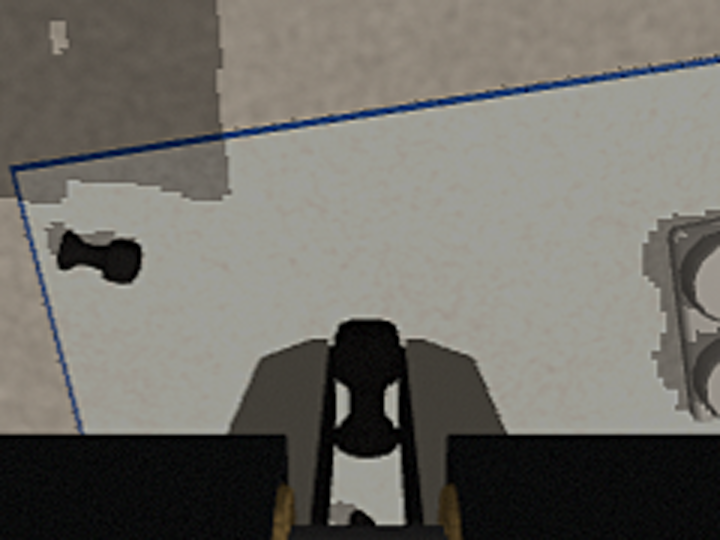

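>>> {"fn": "carry_out", "kwargs": {
  "rows": [
    [[0,0,0],[-12,-22,0],5],
    [[0,0,0],[-20,-36.5,0],5],
    [[0,0,0],[-20,-36.5,0],5],
    [[0,0,0],[-20,-36.5,0],5],
    [[0,0,0],[-20,-36.5,0],5],
    [[0,0,0],[-14,-26,0],5],
    [[0,0,0],[-7,-12.8,0],5],
    [[0,0,0],[0,0,0],5]
  ]
}}

```text
t: 55.0
ee_pos: [0.5585, 0.0389, 0.3104]
tcp_rot: [-0.001, 0.027, 1.0, -0.0]
wrist_force: [-0.4, 1.3, 0.3]
gripper_width: 0.0122
```

>>> {"fn": "carry_out", "kwargs": {
  "rows": [
    [[0,0,0],[0,0,20],5],
    [[0,0,0],[0,0,20],5],
    [[0,0,0],[0,0,5],5],
    [[0,0,0],[0,0,0],5],
    [[0,0,0],[0,0,0],30],
    [[0,0,0],[0,0,0],30],
    [[0,0,0],[0,0,0],30],
    [[0,0,0],[0,0,0],30]
  ]
}}

```text
t: 55.8
ee_pos: [0.5583, 0.0399, 0.2667]
tcp_rot: [0.0, 0.026, 1.0, -0.0]
wrist_force: [0.6, -0.2, 0.1]
gripper_width: 0.0294
```

```bash
python3 - <<'E'
from h import *; from kin import tool
s=log(); w=cams.camera("wrist"); save(w,"w15.png",(200,120,440,300),3); sd=cams.camera("side"); save(sd,"s15.png",(270,160,370,240),6); suckers(sd)
th=np.radians(49); plan([.571,.238,.31],tool(np.array([0,0,-1.]),[np.cos(th),np.sin(th),0]))
E
```

```text
t 55.8 q [-0.012  0.546  1.737 -0.001  0.858 -1.53 ] p [0.558 0.04  0.267] w 29.4 F [ 0.6 -0.2  0.1]
rot total [-0.02  0.01 38.02] rows 5 each [-0.   0.   7.6] | then shift mm [120.4 157.9 -43.5] len 203.3 | shift if first [ -2.4 198.6 -43.6]
```

View pics/w15.png

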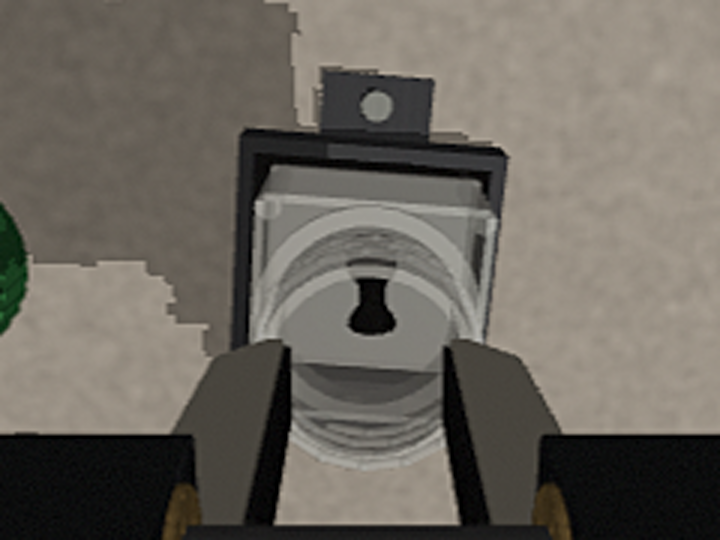

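>>> {"fn": "carry_out", "kwargs": {
  "rows": [
    [[0,0,0],[0,0,-20],30],
    [[0,0,0],[0,0,-24],36],
    [[0,0,0],[0,40,0],40],
    [[0,0,0],[0,40,0],40],
    [[0,0,0],[-1,40,0],40],
    [[0,0,0],[-1,40,0],40],
    [[0,0,0],[0,38.6,0],40],
    [[0,0,7.6],[0,0,0],40]
  ]
}}

```text
t: 56.7
ee_pos: [0.5702, 0.2419, 0.3102]
tcp_rot: [0.0, 0.091, 0.996, 0.0]
wrist_force: [0.8, -1.4, -0.9]
gripper_width: 0.0401
```

>>> {"fn": "carry_out", "kwargs": {
  "rows": [
    [[0,0,7.6],[0,0,0],40],
    [[0,0,7.6],[0,0,0],40],
    [[0,0,7.6],[0,0,0],40],
    [[0,0,7.6],[0,0,0],40],
    [[0,0,0],[0,0,30],40],
    [[0,0,0],[0,0,30],40],
    [[0,0,0],[0,0,20],40],
    [[0,0,0],[0,0,0],40]
  ]
}}

```text
t: 57.5
ee_pos: [0.5698, 0.2377, 0.2276]
tcp_rot: [-0.002, 0.35, 0.937, -0.002]
wrist_force: [0.1, -0.4, -0.0]
gripper_width: 0.0401
```

```bash
cat >>h.py <<'E'
def near(zt=.1905):
    s=log(); w=cams.camera("wrist"); o=suckers(w,.007); Rc=rot(s)
    b=min(o,key=lambda a:np.linalg.norm(a[1]-s["ee_pos"][:2])); yw=np.degrees(np.arctan2(*Rc.apply([0,1,0])[[1,0]]))
    print("nearest",b[1],"tool y deg",yw%180,"wanted",(b[3]+90)%180,"shift",Rc.inv().apply(np.r_[b[1],zt]-s["ee_pos"])*1e3); return w
E
python3 - <<'E'
from h import *
near()
E
```

```text
t 57.5 q [ 0.32   0.69   1.589 -0.     0.868 -0.535] p [0.57  0.238 0.228] w 40.1 F [ 0.1 -0.4 -0. ]
sucker mean [0.49  0.355 0.008] rect [0.491 0.355] [13.6  1.8] axis deg 10.4 z95 0.0094 px [383.   7.]
sucker mean [0.511 0.361 0.014] rect [0.512 0.365] [29.7 15.1] axis deg 7.0 z95 0.0192 px [416.  27.]
sucker mean [0.461 0.168 0.013] rect [0.46  0.167] [25.7 12.6] axis deg 76.1 z95 0.0151 px [134. 178.]
sucker mean [0.572 0.239 0.013] rect [0.572 0.239] [12.  24.2] axis deg 141.3 z95 0.0152 px [325. 232.]
nearest [0.571 0.239] tool y deg 49.01562857640915 wanted 51.28027134488451 shift [-0.189  2.583 37.107]
```

>>> {"fn": "carry_out", "kwargs": {
  "rows": [
    [[0,0,-2],[0,0,0],40],
    [[0,0,0],[0,2.4,18],40],
    [[0,0,0],[0,0,15],40],
    [[0,0,0],[0,0,4],40],
    [[0,0,0],[0,0,0],5],
    [[0,0,0],[0,0,0],5],
    [[0,0,0],[0,0,0],5],
    [[0,0,0],[0,0,0],5]
  ]
}}

```text
t: 58.35
ee_pos: [0.5722, 0.2399, 0.1936]
tcp_rot: [0.0, 0.334, 0.943, -0.0]
wrist_force: [0.9, -0.4, -0.4]
gripper_width: 0.0123
```

>>> {"fn": "carry_out", "kwargs": {
  "rows": [
    [[0,0,0],[0,0,0],5],
    [[0,0,0],[0,0,-5],5],
    [[0,0,0],[0,0,-20],5],
    [[0,0,0],[0,0,-40],5],
    [[0,0,0],[0,0,-40],5],
    [[0,0,0],[0,0,-15],5],
    [[0,0,0],[0,0,0],5],
    [[0,0,0],[0,0,0],5]
  ]
}}

```text
t: 59.15
ee_pos: [0.5717, 0.2399, 0.312]
tcp_rot: [-0.001, 0.334, 0.943, -0.001]
wrist_force: [-0.1, 0.2, -0.4]
gripper_width: 0.0118
```

```bash
cat >>h.py <<'E'
def held():
    s=log(); w=cams.camera("wrist"); P,uv=cloud(w,np.ones((400,640),bool)); col=w["color"].reshape(-1,3)[uv[:,1]*640+uv[:,0]].max(1)
    L=rot(s).inv().apply(P-s["ee_pos"])*1e3; k=(col<50)&(abs(L[:,0])<25)&(abs(L[:,1])<5)&(L[:,2]>165)&(L[:,2]<200)
    print("held x range",k.sum(),L[k].min(0),L[k].max(0)) if k.any() else print("nothing seen")
    print("shift to jar",rot(s).inv().apply(np.array([.558,.0397,.31])-s["ee_pos"])*1e3); return w
E
python3 - <<'E'
from h import *
held()
E
```

```text
t 59.15 q [ 0.322  0.578  1.542 -0.     1.023 -0.568] p [0.572 0.24  0.312] w 11.8 F [-0.1  0.2 -0.4]
held x range 674 [-11.804  -4.866 176.973] [ 12.635   4.743 191.117]
shift to jar [-115.238 -164.219    2.196]
```

>>> {"fn": "carry_out", "kwargs": {
  "rows": [
    [[0,0,0],[-13,-18,0],5],
    [[0,0,0],[-21,-30,0],5],
    [[0,0,0],[-21,-30,0],5],
    [[0,0,0],[-21,-30,0],5],
    [[0,0,0],[-21,-30,0],5],
    [[0,0,0],[-12,-17,0],5],
    [[0,0,0],[-6.2,-9.2,0],5],
    [[0,0,0],[0,0,0],5]
  ]
}}

```text
t: 60.0
ee_pos: [0.5582, 0.0391, 0.3121]
tcp_rot: [-0.001, 0.334, 0.942, -0.001]
wrist_force: [0.1, 0.1, -0.4]
gripper_width: 0.0115
```

>>> {"fn": "carry_out", "kwargs": {
  "rows": [
    [[0,0,0],[0,0,20],5],
    [[0,0,0],[0,0,18],5],
    [[0,0,0],[0,0,4],5],
    [[0,0,0],[0,0,0],5],
    [[0,0,0],[0,0,0],30],
    [[0,0,0],[0,0,0],30],
    [[0,0,0],[0,0,0],30],
    [[0,0,0],[0,0,0],30]
  ]
}}

```text
t: 60.8
ee_pos: [0.5584, 0.0399, 0.2717]
tcp_rot: [0.0, 0.334, 0.943, -0.0]
wrist_force: [0.5, 0.1, -0.2]
gripper_width: 0.0296
```

```bash
python3 - <<'E'
from h import *; from kin import tool
s=log(); w=cams.camera("wrist"); save(w,"w16.png",(200,120,440,300),3); suckers(cams.camera("side"))
th=np.radians(37); plan([.570,.184,.31],tool(np.array([0,0,-1.]),[np.cos(th),np.sin(th),0]))
E
```

```text
t 60.8 q [-0.012  0.539  1.734 -0.001  0.868 -0.902] p [0.558 0.04  0.272] w 29.6 F [ 0.5  0.1 -0.2]
rot total [-0.02  0.02 14.02] rows 2 each [-0.01  0.01  7.01] | then shift mm [108.2  96.1 -38.5] len 149.7 | shift if first [ 81.7 119.4 -38.6]
```

View pics/w16.png

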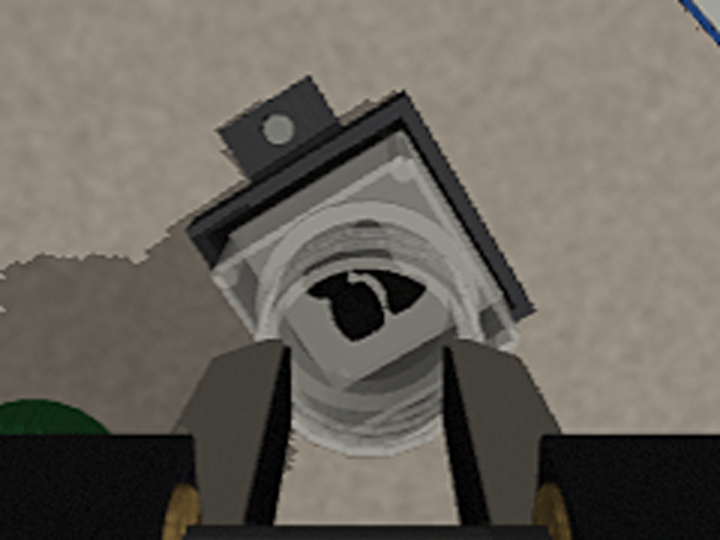

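Two are inside. Next, sucker C (about 0.570, 0.184).

>>> {"fn": "carry_out", "kwargs": {
  "rows": [
    [[0,0,0],[0,0,-20],30],
    [[0,0,0],[0,0,-19],36],
    [[0,0,0],[21,30,0],40],
    [[0,0,0],[21,30,0],40],
    [[0,0,0],[21,30,0],40],
    [[0,0,0],[18.7,29.4,0],40],
    [[0,0,7],[0,0,0],40],
    [[0,0,7],[0,0,0],40]
  ]
}}

```text
t: 61.7
ee_pos: [0.5698, 0.1851, 0.3101]
tcp_rot: [-0.0, 0.447, 0.894, -0.0]
wrist_force: [0.7, -0.7, -0.3]
gripper_width: 0.0403
```

>>> {"fn": "carry_out", "kwargs": {
  "rows": [
    [[0,0,0],[0,0,20],40],
    [[0,0,0],[0,0,30],40],
    [[0,0,0],[0,0,30],40],
    [[0,0,0],[0,0,0],40],
    [[0,0,0],[0,0,0],40],
    [[0,0,0],[0,0,0],40],
    [[0,0,0],[0,0,0],40],
    [[0,0,0],[0,0,0],40]
  ]
}}

```text
t: 62.5
ee_pos: [0.5702, 0.1841, 0.2313]
tcp_rot: [0.001, 0.446, 0.895, 0.0]
wrist_force: [-0.1, 0.6, 0.4]
gripper_width: 0.0399
```

```bash
python3 - <<'E'
from h import *
near()
E
```

```text
t 62.5 q [ 0.235  0.657  1.642 -0.     0.841 -0.411] p [0.57  0.184 0.231] w 39.9 F [-0.1  0.6  0.4]
sucker mean [0.461 0.168 0.013] rect [0.461 0.167] [25.6 12.5] axis deg 75.5 z95 0.0151 px [172. 152.]
sucker mean [0.57  0.185 0.013] rect [0.571 0.184] [12.7 25.5] axis deg 126.5 z95 0.0152 px [321. 226.]
nearest [0.571 0.184] tool y deg 37.02219565237664 wanted 36.45056098580423 shift [-0.006  0.508 40.769]
```

>>> {"fn": "carry_out", "kwargs": {
  "rows": [
    [[0,0,0],[0,0.5,20],40],
    [[0,0,0],[0,0,15],40],
    [[0,0,0],[0,0,4.5],40],
    [[0,0,0],[0,0,0],5],
    [[0,0,0],[0,0,0],5],
    [[0,0,0],[0,0,0],5],
    [[0,0,0],[0,0,0],5],
    [[0,0,0],[0,0,0],5]
  ]
}}

```text
t: 63.35
ee_pos: [0.5705, 0.1844, 0.1912]
tcp_rot: [0.0, 0.446, 0.895, 0.0]
wrist_force: [-0.9, -0.4, 2.1]
gripper_width: 0.0125
```

>>> {"fn": "carry_out", "kwargs": {
  "rows": [
    [[0,0,0],[0,0,-5],5],
    [[0,0,0],[0,0,-20],5],
    [[0,0,0],[0,0,-40],5],
    [[0,0,0],[0,0,-40],5],
    [[0,0,0],[0,0,-15],5],
    [[0,0,0],[0,0,0],5],
    [[0,0,0],[0,0,0],5],
    [[0,0,0],[0,0,0],5]
  ]
}}

```text
t: 64.15
ee_pos: [0.57, 0.1842, 0.3088]
tcp_rot: [-0.001, 0.446, 0.895, -0.001]
wrist_force: [-1.0, -0.6, -0.1]
gripper_width: 0.0123
```

```bash
python3 - <<'E'
from h import *
held()
E
```

```text
t 64.15 q [ 0.235  0.548  1.604 -0.     0.993 -0.411] p [0.57  0.184 0.309] w 12.3 F [-1.  -0.6 -0.1]
held x range 698 [-12.478  -4.815 174.474] [ 12.972   4.999 186.466]
shift to jar [-108.205  -96.578   -1.022]
```

>>> {"fn": "carry_out", "kwargs": {
  "rows": [
    [[0,0,0],[-15,-14,0],5],
    [[0,0,0],[-25,-22,0],5],
    [[0,0,0],[-25,-22,0],5],
    [[0,0,0],[-25,-22,0],5],
    [[0,0,0],[-12,-11,0],5],
    [[0,0,0],[-6.2,-5.6,0],5],
    [[0,0,0],[0,0,0],5],
    [[0,0,0],[0,0,0],5]
  ]
}}

```text
t: 65.0
ee_pos: [0.5585, 0.0406, 0.3106]
tcp_rot: [-0.0, 0.446, 0.895, -0.0]
wrist_force: [0.7, 1.0, 0.2]
gripper_width: 0.0124
```

>>> {"fn": "carry_out", "kwargs": {
  "rows": [
    [[0,0,0],[0,0,20],5],
    [[0,0,0],[0,0,15],5],
    [[0,0,0],[0,0,4],5],
    [[0,0,0],[0,0,0],5],
    [[0,0,0],[0,0,0],30],
    [[0,0,0],[0,0,0],30],
    [[0,0,0],[0,0,0],30],
    [[0,0,0],[0,0,0],30]
  ]
}}

```text
t: 65.8
ee_pos: [0.5584, 0.0398, 0.2721]
tcp_rot: [0.0, 0.446, 0.895, -0.0]
wrist_force: [0.0, -1.0, -0.2]
gripper_width: 0.0298
```

```bash
python3 - <<'E'
from h import *; from kin import tool
s=log(); w=cams.camera("wrist"); save(w,"w17.png",(200,120,440,300),3); suckers(cams.camera("side"))
th=np.radians(-14.5); plan([.4605,.1675,.31],tool(np.array([0,0,-1.]),[np.cos(th),np.sin(th),0]))
E
```

```text
t 65.8 q [-0.012  0.538  1.734 -0.001  0.869 -0.658] p [0.558 0.04  0.272] w 29.8 F [ 0.  -1.  -0.2]
rot total [-0.    0.03 51.52] rows 7 each [-0.    0.    7.36] | then shift mm [  99.1 -126.8  -38. ] len 165.4 | shift if first [160.9  -1.3 -38.1]
```

>>> {"fn": "carry_out", "kwargs": {
  "rows": [
    [[0,0,0],[0,0,-20],30],
    [[0,0,0],[0,0,-18],36],
    [[0,0,0],[40,0,0],40],
    [[0,0,0],[40,0,0],40],
    [[0,0,0],[40,-1,0],40],
    [[0,0,0],[40.9,0,0],40],
    [[0,0,7.36],[0,0,0],40],
    [[0,0,7.36],[0,0,0],40]
  ]
}}

```text
t: 66.7
ee_pos: [0.4601, 0.1686, 0.31]
tcp_rot: [0.0, 0.558, 0.83, -0.0]
wrist_force: [-0.0, -0.4, 0.1]
gripper_width: 0.0401
```

>>> {"fn": "carry_out", "kwargs": {
  "rows": [
    [[0,0,7.36],[0,0,0],40],
    [[0,0,7.36],[0,0,0],40],
    [[0,0,7.36],[0,0,0],40],
    [[0,0,7.36],[0,0,0],40],
    [[0,0,7.36],[0,0,0],40],
    [[0,0,0],[0,0,30],40],
    [[0,0,0],[0,0,30],40],
    [[0,0,0],[0,0,20],40]
  ]
}}

```text
t: 67.5
ee_pos: [0.4603, 0.1675, 0.2283]
tcp_rot: [-0.0, 0.791, 0.612, -0.001]
wrist_force: [0.3, -0.2, 0.0]
gripper_width: 0.0402
```

```bash
python3 - <<'E'
from h import *
near()
E
```

```text
t 67.5 q [ 0.254  0.515  1.935 -0.     0.693  0.508] p [0.46  0.168 0.228] w 40.2 F [ 0.3 -0.2  0. ]
sucker mean [0.461 0.168 0.013] rect [0.46  0.167] [24.8 12.4] axis deg 75.1 z95 0.0151 px [322. 229.]
nearest [0.46  0.167] tool y deg 165.49404490734491 wanted 165.09355414384254 shift [-0.49   0.257 37.773]
```

>>> {"fn": "carry_out", "kwargs": {
  "rows": [
    [[0,0,0],[-0.3,0.2,18],40],
    [[0,0,0],[0,0,15],40],
    [[0,0,0],[0,0,3],40],
    [[0,0,0],[0,0,0],5],
    [[0,0,0],[0,0,0],5],
    [[0,0,0],[0,0,0],5],
    [[0,0,0],[0,0,0],5],
    [[0,0,0],[0,0,0],5]
  ]
}}

```text
t: 68.35
ee_pos: [0.461, 0.1673, 0.1943]
tcp_rot: [0.0, 0.791, 0.612, 0.0]
wrist_force: [0.0, -0.0, 5.4]
gripper_width: 0.0122
```

>>> {"fn": "carry_out", "kwargs": {
  "rows": [
    [[0,0,0],[0,0,-5],5],
    [[0,0,0],[0,0,-20],5],
    [[0,0,0],[0,0,-40],5],
    [[0,0,0],[0,0,-40],5],
    [[0,0,0],[0,0,-15],5],
    [[0,0,0],[0,0,0],5],
    [[0,0,0],[0,0,0],5],
    [[0,0,0],[0,0,0],5]
  ]
}}

```text
t: 69.15
ee_pos: [0.4605, 0.1672, 0.3125]
tcp_rot: [-0.0, 0.791, 0.612, -0.001]
wrist_force: [-0.2, -1.1, 0.3]
gripper_width: 0.0121
```

```bash
python3 - <<'E'
from h import *
held()
E
```

```text
t 69.15 q [ 0.253  0.368  1.89  -0.     0.886  0.507] p [0.461 0.167 0.312] w 12.1 F [-0.2 -1.1  0.3]
held x range 693 [-13.478  -4.967 178.275] [ 12.461   4.983 188.566]
shift to jar [-99.058 126.355   2.366]
```

>>> {"fn": "carry_out", "kwargs": {
  "rows": [
    [[0,0,0],[-14,18,0],5],
    [[0,0,0],[-22,28,0],5],
    [[0,0,0],[-22,28,0],5],
    [[0,0,0],[-22,28,0],5],
    [[0,0,0],[-12,15,0],5],
    [[0,0,0],[-7,9.4,0],5],
    [[0,0,0],[0,0,0],5],
    [[0,0,0],[0,0,0],5]
  ]
}}

```text
t: 70.0
ee_pos: [0.5579, 0.0406, 0.3134]
tcp_rot: [-0.0, 0.791, 0.612, -0.001]
wrist_force: [0.8, 0.6, -0.3]
gripper_width: 0.0121
```

>>> {"fn": "carry_out", "kwargs": {
  "rows": [
    [[0,0,0],[0,0,20],5],
    [[0,0,0],[0,0,17],5],
    [[0,0,0],[0,0,4],5],
    [[0,0,0],[0,0,0],5],
    [[0,0,0],[0,0,0],30],
    [[0,0,0],[0,0,0],30],
    [[0,0,0],[0,0,0],30],
    [[0,0,0],[0,0,0],30]
  ]
}}

```text
t: 70.8
ee_pos: [0.5584, 0.0398, 0.2731]
tcp_rot: [0.0, 0.791, 0.612, -0.0]
wrist_force: [0.4, 0.4, -0.2]
gripper_width: 0.0298
```

>>> {"fn": "carry_out", "kwargs": {
  "rows": [
    [[0,0,0],[0,0,-20],30],
    [[0,0,0],[0,0,-40],30],
    [[0,0,0],[0,0,-40],30],
    [[0,0,0],[40,0,-20],30],
    [[0,0,0],[40,0,0],60],
    [[0,0,0],[40,0,0],93],
    [[0,0,0],[0,0,0],93],
    [[0,0,0],[0,0,0],93]
  ]
}}

```text
t: 71.6
ee_pos: [0.5883, 0.1565, 0.3925]
tcp_rot: [0.0, 0.79, 0.613, -0.0]
wrist_force: [0.5, -0.1, 0.6]
gripper_width: 0.0577
```

```bash
python3 - <<'E'
from h import *
s=log(); w=cams.camera("wrist"); sd=cams.camera("side"); u,v=pix(w,[.558,.04,.06]).astype(int); print(u,v)
u=np.clip(u,70,570); v=np.clip(v,60,340)
a=cv2.resize(sd["color"][140:360,250:420],None,fx=2.3,fy=2.3); b=cv2.resize(w["color"][v-60:v+60,u-70:u+70],None,fx=2.8,fy=2.8)
c=np.zeros((520,800,3),np.uint8); c[:a.shape[0],:a.shape[1]]=a; c[:b.shape[0],a.shape[1]:a.shape[1]+b.shape[1]]=b; cv2.imwrite("pics/c18.png",c[:,:,::-1])
print("pad:"); suckers(w); suckers(sd)
P,uv=cloud(w,np.ones((400,640),bool)); col=w["color"].reshape(-1,3)[uv[:,1]*640+uv[:,0]].max(1)
k=(np.hypot(P[:,0]-.558,P[:,1]-.0398)<.019)&(col<50); print("dark in jar",k.sum(),P[k].min(0),P[k].max(0)) if k.any() else 0
k=(np.hypot(P[:,0]-.558,P[:,1]-.0395)<.045)&(P[:,2]>.069)&(P[:,2]<.09); print("rim",cv2.minEnclosingCircle(P[k][:,:2].astype(np.float32)),np.percentile(P[k][:,2],[5,50,95]))
for p in(w,sd):
  for n in("jar_mid","cap_mid","trial_lens","lens_case","penlight","drops"):
    for d in cams.mark_of(p,n)[:3]: print(n,round(d["conf"],2),np.array(d["point"]))
E
```

```text
t 71.6 q [ 0.184  0.469  1.505 -0.001  1.168  0.436] p [0.588 0.157 0.393] w 57.7 F [ 0.5 -0.1  0.6]
321 289
pad:
sucker mean [0.497 0.358 0.013] rect [0.495 0.361] [67.1 14.1] axis deg 9.9 z95 0.019 px [191.  22.]
dark in jar 97 [0.545 0.026 0.024] [0.566 0.043 0.052]
rim ((0.5592455863952637, 0.04322374612092972), 0.02411692962050438) [0.069 0.073 0.075]
jar_mid 0.56 [0.559 0.038 0.038]
cap_mid 0.77 [ 0.554 -0.083  0.012]
cap_mid 0.61 [ 0.421  0.054 -0.002]
trial_lens 0.45 [0.72  0.103 0.003]
trial_lens 0.4 [0.416 0.056 0.001]
lens_case 0.8 [0.49  0.366 0.008]
penlight 0.78 [0.718 0.1   0.001]
jar_mid 0.89 [0.559 0.042 0.045]
jar_mid 0.73 [ 0.727  0.31  -0.001]
cap_mid 0.92 [ 0.551 -0.085  0.01 ]
cap_mid 0.87 [ 0.644 -0.05   0.006]
cap_mid 0.63 [ 0.443 -0.044  0.01 ]
trial_lens 0.59 [ 0.424  0.049 -0.001]
lens_case 0.44 [0.491 0.372 0.003]
penlight 0.71 [ 0.726  0.102 -0.004]
drops 0.56 [ 0.724 -0.18  -0.003]
```

View pics/c18.png

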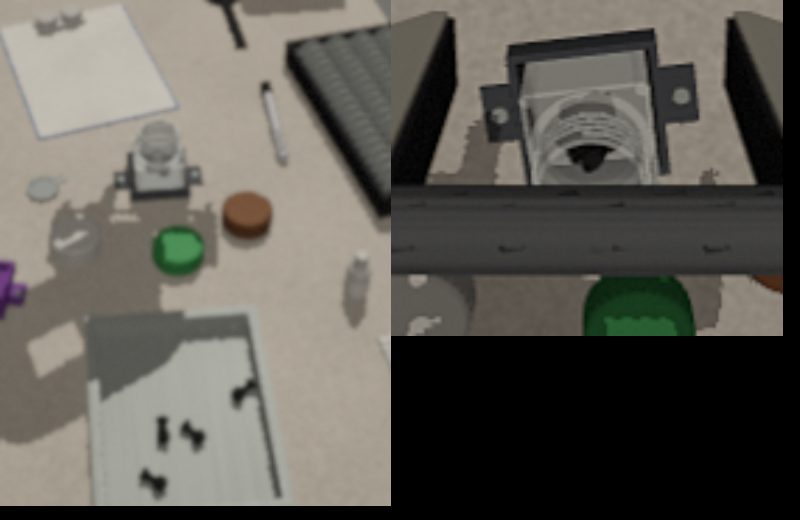

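>>> {"fn": "carry_out", "kwargs": {
  "rows": [
    [[0,0,0],[-20,0,0],93],
    [[0,0,0],[-40,0,0],93],
    [[0,0,0],[-40,0,0],93],
    [[0,0,0],[-40,0,0],93],
    [[0,0,0],[-30,0,0],93],
    [[0,0,0],[-10,0,0],93],
    [[0,0,0],[0,0,0],93],
    [[0,0,0],[0,0,0],93]
  ]
}}

```text
t: 73.1
ee_pos: [0.5437, -0.0175, 0.3928]
tcp_rot: [0.0, 0.791, 0.612, -0.0]
wrist_force: [0.7, 0.6, -0.9]
gripper_width: 0.0927
```

```bash
python3 - <<'E'
from h import *
s=log(); w=cams.camera("wrist"); u,v=pix(w,[.558,.04,.05]).astype(int); print(u,v)
u=np.clip(u,80,560); v=np.clip(v,70,330); save(w,"w19.png",(u-80,v-70,u+80,v+70),4.2)
P,uv=cloud(w,np.ones((400,640),bool)); k=(np.hypot(P[:,0]-.558,P[:,1]-.0395)<.045)&(P[:,2]>.069)&(P[:,2]<.09); print("rim",cv2.minEnclosingCircle(P[k][:,:2].astype(np.float32)),np.percentile(P[k][:,2],[5,50,95]))
k=(P[:,2]>.015)&(np.hypot(P[:,0]-.445,P[:,1]+.045)<.035)&(P[:,2]<.05); print("cap",P[k].mean(0) if k.any() else None)
E
```

```text
t 73.1 q [-0.118  0.353  1.681 -0.     1.108  0.135] p [ 0.544 -0.018  0.393] w 92.7 F [ 0.7  0.6 -0.9]
321 132
rim ((0.5590233206748962, 0.040920648723840714), 0.025005653500556946) [0.069 0.073 0.075]
cap [ 0.448 -0.041  0.022]
```

View pics/w19.png

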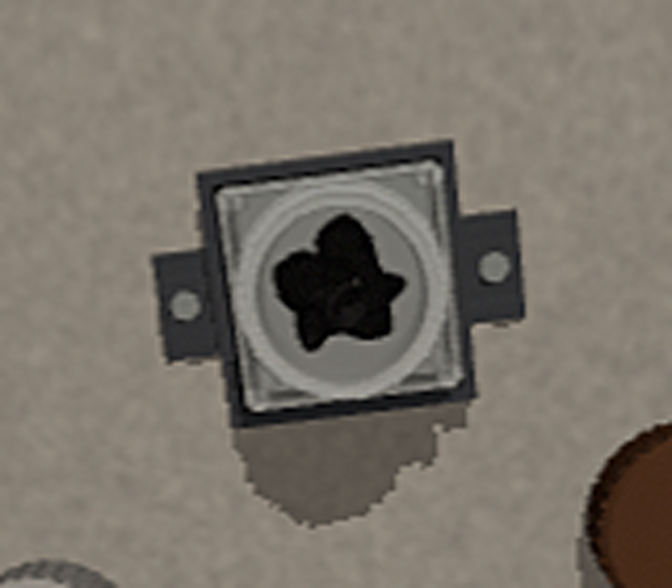

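The jar sits fully down in its holder with the pile of used suckers inside it, well below the rim. The robot is clear of everything, so I'm handing in.

```bash
python3 -c "
from h import *
print(r.close_job())"
```

```text
the job is handed in; nothing more can be done
None
```

The job is done and handed in at about 73 s of the 210 s allowed; the hand-in reports no verdict.

**What I did:**
- **Cap:** I unscrewed the white cap in three wrist strokes, about 2.3 turns, and set it flat on the bench at about (0.445, -0.045).
- **Clean suckers:** I gripped the jar by its flats with the tool tilted 40° and tipped it about 140° over the tray. All 4 clean suckers came out, and I put the jar back in its holder.
- **Used suckers:** I dropped all 4 into the jar one at a time.

**Last checks:**
- **Jar:** its rim is level at 73–75 mm above the bench (74 mm means fully down). The rim's centre measures about 1.5 mm from the holder's axis.
- **Suckers:** 4 lie in the tray and the pad is empty. The pile in the jar is well below the rim, but the four overlap in the last picture, so I did not count them apart.
- **Cap:** its top measures about 22–23 mm above the bench, so it lies flat.
- **Other things:** the lens case, penlight, trial lens and drops read within about 1 cm of their starting positions, which is the detectors' noise. I did not re-measure the ruler or the occluder; the arm did not go near them.

**Where the detectors disagreed:** they also reported the brown and green caps and the purple holder as the real thing, and sometimes other objects. I told these apart by colour in the pictures and by depth.

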